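# Seat the inspection lamp in its charging dock: stand, snap in, turn home

## Task

Put the inspection lamp back on charge. Stand it gently, foot down, in the dock's cup so that it leans out of the open front, let go of it, and then push its head back until the barrel snaps upright into the spring clip. It will probably still stand proud of the cup's floor: turn it by the head under light pressure until the cross slot in its foot drops over the contact blade and the foot is fully home. Do not force it against the dock, and leave the tape measure, the try square and the marker pen where they are.

Things in the scene. Friction and masses are not known exactly. Their poses are not given: they have to be found in the camera images.
- lamp: Round inspection lamp, 0.26 to 0.42 kg, 190 mm long, lying level on the bench (axis 18 mm up; it does not roll). Origin on its axis at the end face of the foot; x axis along the lamp, foot to head; two flats of the head face its own +z and -z. Black foot 36 mm across, 0 to 14 mm; metal barrel 32 mm across, 14 to 150 mm; black six-sided head, 36 mm over flats, 150 to 190 mm.
- lamp_mid (a point): The point on the lamp's axis 91 mm from the end of the foot: it lies in the clip when the lamp is home. Axes as the lamp's. The balance point is about 73 mm from the end of the foot.
- lamp_head (a point): The centre of the lamp's head end (lens), on its axis 190 mm from the end of the foot. Axes as the lamp's.
- dock: Grey charging dock screwed to the bench, immovable. Origin on the bench under the axis of its cup; z up; its open front looks along its own -x. Back post 46 mm wide at x +36 to +50 mm, top 125 mm above the bench; from it a carrier 38 mm wide reaches forward to the clip, 87 to 123 mm up. Foot plate 10 mm thick, x -56 to +80, y -55 to +55 mm.
- cup_floor (a point): Centre of the cup's floor, 14 mm above the bench; axes as the dock's. Brass contact blade on it, 26 mm long along y, 5 mm thick, 6 mm high: the foot rests 6 mm proud until its slot drops over the blade. A lamp let go in the cup while tilted to the open front stays, leaning on the front rim at about 0.45 rad from upright. The clip above bars the way straight down: come in tilted, from the front.
- clip_centre (a point): Middle of the spring clip, on the cup's axis, 105 mm above the bench; axes as the dock's. Two sprung steel jaws, 94 to 116 mm up, hold the 32 mm barrel; their mouth, to the front (-x), is about 25 mm wide, with flared lips out to x -23, y +-26 mm. Pushed at the head (170 mm up), the lamp needs about 8 to 14 N to snap in; then a rubber stop at x +16.5 mm ends its travel and the force rises steeply.
- tape_measure: Yellow tape measure, 35 x 88 x 64 mm, origin in the middle of its underside; leave it alone.
- try_square: Try square, 144 x 100 x 16 mm, origin in the middle of its underside; leave it alone.
- marker_pen: Blue and white marker pen, 17 x 135 x 16 mm, origin in the middle of its underside; leave it alone.
- cup_rim (a point): Centre of the black cup's mouth, on its axis, 54 mm above the bench; axes as the dock's. Inside radius 19.7 mm for the lowest 10 mm, then widening to the rim: 20 mm at the back (+x), 24 mm at the sides, 30 mm at the open front (-x). Walls 4 mm.
- foot_slot (a point): Centre of the foot's end face; axes as the lamp's. Across the end face runs a cross slot, two grooves at right angles, 8 mm wide, 7.5 mm deep. The foot is a tail cap screwed on tight: the slot stands at an unknown angle to the rest of the lamp, not given by these axes, and stays there. At most a quarter turn of the lamp brings the next groove over the blade (it drops within about 0.1 rad).
There are look-alikes about, which are no part of the job. What is shaped like the lamp but pink is not meant.

How it is judged:
On the way:
1. the lamp stands in the cup on its foot, leaning out of the clip, let go (horizontal distance between lamp and cup_floor below 0.015 m and z of lamp in the frame of dock below 0.035 m and angle between lamp's own x axis and vertical between 0.15 and 0.75 rad and x of lamp_mid in the frame of dock below -0.012 m and contact force between the fingers and lamp below 0.1 N), for 0.3 s.
At the end, for the whole second after the job is handed in: The lamp is at rest, snapped into the clip (the point 91 mm up its axis within 5 mm of the clip's axis), upright within 0.06 rad, its foot within 3.5 mm of the cup's floor (horizontal distance between lamp_mid and clip_centre below 0.005 m and z of lamp in the frame of cup_floor below 0.0035 m and angle between lamp's own x axis and vertical below 0.06 rad and linear speed of lamp below 0.02 m/s); the robot touches nothing.
It fails at once if the lamp is rammed, forced or dropped against the dock (over 100 N) (contact force between lamp and dock above 100 N).
It fails at once if the robot's fingers press on the dock with over 30 N (contact force between the fingers and dock above 30 N).
It fails at once if the tape measure, the try square or the marker pen is moved by more than 20 mm (distance of any of tape_measure, try_square, marker_pen from where it was at the start of the episode above 0.02 m).
It also fails if it takes over 72 s, if anything falls off the work surface, if the arm or the gripper's body presses on something with over 40 N, if the wrist force passes 120 N, or if a joint passes its speed limit or range.

## Robot

A 7-joint arm with a two-finger parallel gripper is mounted at the origin on a cart in front of the work surface, level with it; the furniture and walls round the work are solid. World frame = base frame: x ahead of the robot, y to its left, z up, the work surface at z = 0. Lengths are in m, angles in rad, forces in N, time in s.
With the tool pointing down it reaches from about 0.425 to 0.875 m from the base axis. Payload 8.4 kg.
Tool frame: the origin (TCP) lies at the very end of the fingers, on their centre line; the grasp point (between the pads) lies 19 mm behind it; x points along the fingers, y is the direction in which the jaws open and shut, and the axes are right-handed (so a half turn about x gives the same grasp; the last joint's range is limited). The gripper opens to 85 mm and grips with 20 to 120 N. Pads are 22 mm wide; open, the fingers measure 114 mm over their backs; the gripper's body (76 mm by 85 mm) begins 54 mm behind the grasp point. The pads swing forward as they close: fully open they stand 13 mm farther back than shut.
Start: joints at [-1.4, 0.333, 0.04, 1.465, -0.013, 1.343, -0.059], TCP at [0.173, 0.626, 0.207] pointing down, gripper open.
Joint ranges: [-2.58, 2.58], [-0.38, 2.09], [-1.3, 1.39], [0.25, 2.4], [-1.5, 4.64], [0.08, 2.09], [-2.65, 2.65]. Speed limits (rad/s): [2.22, 2.22, 2.79, 2.79, 3.14, 3.14, 3.14].

## Interface

Orientations are given as a unit quaternion [x, y, z, w].
In Python, from bench import sensors, cams, env gives the robot as it stands. The module is installed in compiled form; this text tells all that it offers.
- The arm moves only by the tool play_rows, never from a script. Its argument "moves" is a list of rows, each a list of 3 entries, a list of its own where there are three numbers: the shift along the tool's x, y, z in m, then the turn, a rotation vector about the tool's x, y, z in rad, then the opening, from 0 (shut) to 1 (fully open). In form: [[[tx, ty, tz], [ax, ay, az], fingers], ...]. A call has 1 to 10 rows; each row shifts and turns the commanded pose from where the row before left it, along the tool's axes as they then stand; what a row does not reach is not made up. A row lasts 1/10 s, in which the tool goes at most 50 mm and 8.59 degrees, less where a joint would pass 70% of its speed; a pose out of reach is approached as far as the arm can. A call is refused whole if a number of a shift passes 0.05 or a number of a turn 0.15, either way. A call with a gripper value outside its range is refused whole. The fingers move at their own pace and stop on an object; "grip_force" is the grip in N (left out, the last holds). Time passes only in rows, so rows that do not move let the fingers close. It gives the time, the measured TCP pose, the force and the opening at its end, in the units of the state.
- sensors.sense(): the state, without advancing time (a new reading comes with each control period).
- cams.snapshot(name): name is "scene" or "top"; returns a dict with "img" (480x640x3 uint8, red, green, blue), "z_map" (480x640 float32, m along the optical axis (not along the pixel's ray), 0 where there is no reading), "K" (3x3 intrinsics, pixels), "k1" (the pictures are not rectified: a ray, as slopes to the right and down, at radius r is drawn at 1 + k1 r^2 times it, then the intrinsics apply), "R" (3x3) and "t" (3): a world point X has camera coordinates R X + t. Camera axes: x right, y down, z forward; pixel columns grow to the right and rows downward; lengths in m; the calibration is good to about 2 mm. A picture is of the moment at which its call begins.
- env.close_job(): hands the job in, once; it reports no verdict.
The state is a dict: "time": time; "joint_positions": joint angles; "joint_vel": joint speeds; "joint_torque": joint torques, N m; "tcp_pos": TCP position; "orientation": TCP orientation; "force": force on the tool from outside, world axes, zero at the start; "moment": the same for the moment, N m; "opening": finger opening in m.
Only numpy, scipy, OpenCV 4.12 (cv2) and the standard library are available. Lean on these libraries where they do the work, as an engineer would, in place of code of your own. Each camera call takes 0.05 s, during which the arm holds its last target.

## Working session

There is one attempt and no reset: what is moved stays moved. The work goes in short steps, Python scripts to look and compute and a tool call to move; the robot and the scene stay as the last step left them, time stands still between calls to the robot, and variables do not carry over. Pictures are saved under pics/ and viewed, and the job is handed in when it is done.

Besides the shell and the picture viewer there is one more tool, called after "Call:" by a JSON object that holds its "fn" and its "kwargs". play_rows: Moves the arm, as the interface text tells. Its arguments: {"type":"object","properties":{"moves":{"type":"array","items":{"type":"array"}},"grip_force":{"type":"number"}},"required":["moves"]}

```bash
mkdir -p pics; ls; cat > h.py <<'E'
import numpy as np, cv2
from bench import sensors, cams, env
from scipy.spatial.transform import Rotation as Rn
def snap(n):
    return cams.snapshot(n)
def save(im,name,crop=None,sc=1):
    if crop is not None:
        a,b,c,d=crop; im=im[b:d,a:c]
    if sc!=1: im=cv2.resize(im,None,fx=sc,fy=sc,interpolation=cv2.INTER_CUBIC)
    cv2.imwrite('pics/'+name,im[:,:,::-1])
def ray(s,u,v):
    K=s['K'];k1=s['k1']
    x=(u-K[0,2])/K[0,0];y=(v-K[1,2])/K[1,1]
    xd=np.array([x,y],float);p=xd.copy()
    for _ in range(20): p=xd/(1+k1*(p@p))
    R=np.array(s['R']);t=np.array(s['t'])
    d=R.T@np.array([p[0],p[1],1.]);o=-R.T@t
    return o,d
def onz(s,u,v,z):
    o,d=ray(s,u,v); return o+d*(z-o[2])/d[2]
def dep(s,u,v):
    o,d=ray(s,u,v); return o+d*s['z_map'][int(round(v)),int(round(u))]
def proj(s,X):
    c=np.array(s['R'])@np.array(X)+np.array(s['t']); p=c[:2]/c[2]; p=p*(1+s['k1']*(p@p))
    return np.array([s['K'][0,0]*p[0]+s['K'][0,2], s['K'][1,1]*p[1]+s['K'][1,2]])
def st():
    s=sensors.sense(); 
    print('t',round(s['time'],2),'tcp',np.round(s['tcp_pos'],4),'q',np.round(s['orientation'],4),'F',np.round(s['force'],1),'M',np.round(s['moment'],2),'op',round(float(s['opening']),4))
    return s
E
python3 - <<'E'
from h import *
st()
for n in ['scene','top']:
    s=snap(n); save(s['img'],n+'0.png'); print(n,s['K'],s['k1'],np.round(-np.array(s['R']).T@np.array(s['t']),3),np.round(s['R'],2))
E
```

```text
pics
t 0.0 tcp [0.1731 0.626  0.2056] q [ 0.0945  0.7007 -0.0957  0.7006] F [-0.2  0.4  0.1] M [-0.04  0.03  0.  ] op 0.0852
scene [[622.93089337   0.         317.83002889]
 [  0.         622.93089337 247.97709614]
 [  0.           0.           1.        ]] 0.013700138224416715 [-0.149 -0.817  0.811] [[ 0.74 -0.67 -0.  ]
 [-0.38 -0.42 -0.82]
 [ 0.55  0.61 -0.57]]
top [[529.04057727   0.         331.24065209]
 [  0.         529.04057727 239.18805936]
 [  0.           0.           1.        ]] -0.041566938133111284 [0.244 0.009 1.417] [[-0.06 -1.   -0.  ]
 [-0.97  0.06 -0.23]
 [ 0.23 -0.01 -0.97]]
```

View pics/scene0.png

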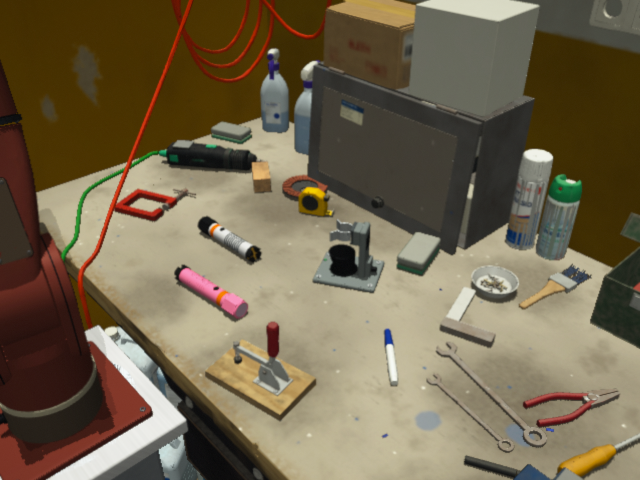

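View pics/top0.png

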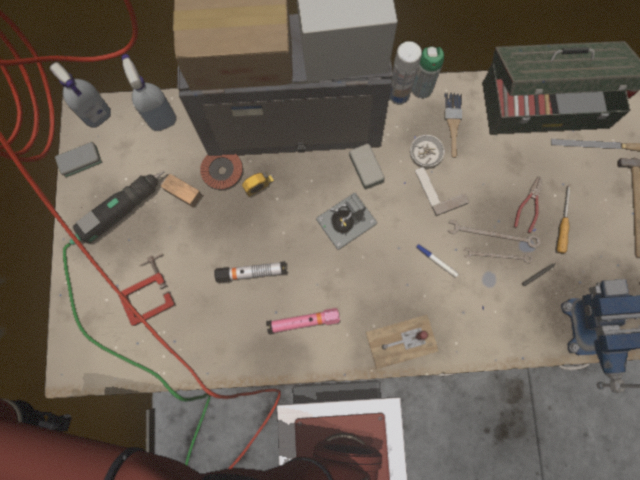

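Candidates: the metal lamp with an orange band at top px (250,272) and scene px (229,239), and the pink one at top (303,321). The metal one fits, since pink is excluded. I'll confirm it enlarged.

```bash
python3 - <<'E'
from h import *
s=snap('top'); save(s['img'],'t1a.png',(200,180,400,330),4)
s=snap('scene'); save(s['img'],'s1a.png',(180,190,400,350),3.6)
E
```

```text
(no output)
```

View pics/t1a.png

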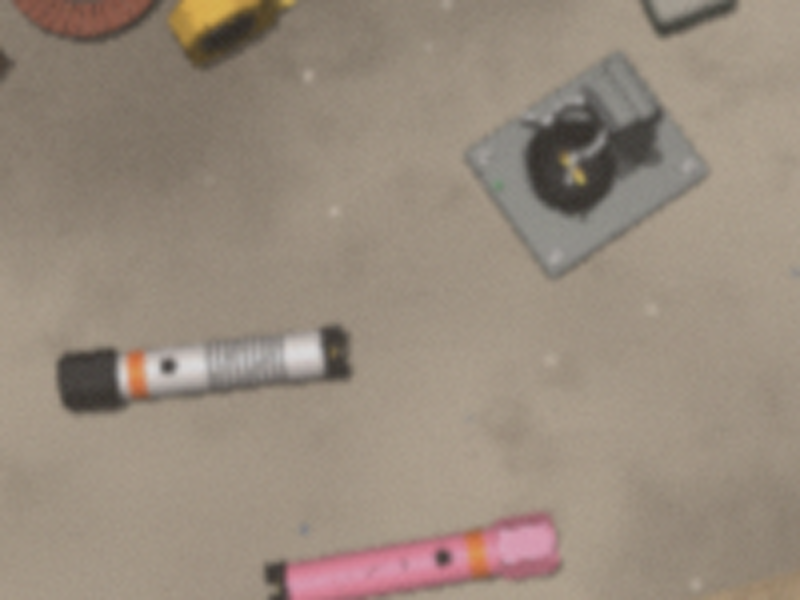

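View pics/s1a.png

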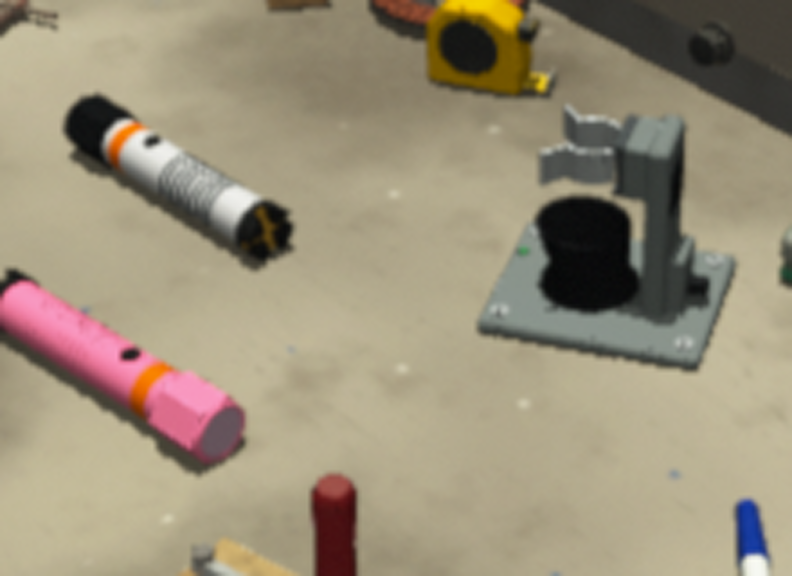

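The enlarged views show the metal lamp with its black six-sided head to the left at top px ~(222,275) and its slotted foot to the right at ~(285,268). The dock plate corners are at top px (317,219), (354,193), (377,222) and (338,249). The post is at the upper right, so the open front looks lower-left.

```bash
python3 - <<'E'
from h import *
from scipy import ndimage as nd
T=snap('top');S=snap('scene')
# --- dock: depth free, hand corners refined with subpixel
g=cv2.cvtColor(T['img'],cv2.COLOR_RGB2GRAY)
hsv=cv2.cvtColor(T['img'],cv2.COLOR_RGB2HSV)
print('bench hsv',hsv[250,310],'plate',hsv[235,335],hsv[222,325])
c=np.array([[316.8,219.2],[354.3,193.3],[377.5,222.5],[338.3,249.3]],np.float32)
P=np.array([onz(T,u,v,0.01) for u,v in c]);print(np.round(P,4))
print('edges',[round(np.linalg.norm(P[i]-P[(i+1)%4]),4) for i in range(4)])
m=((hsv[:,:,1]<45)).astype(np.uint8); m[:190]=0;m[252:]=0;m[:,:312]=0;m[:,382:]=0
cv2.imwrite('pics/m1.png',cv2.resize(m[180:330,200:400]*255,None,fx=4,fy=4))
n,l,stt,_=cv2.connectedComponentsWithStats(m)
k=1+np.argmax(stt[1:,4]); 
cs,_=cv2.findContours((l==k).astype(np.uint8),cv2.RETR_EXTERNAL,cv2.CHAIN_APPROX_NONE)
ct=max(cs,key=cv2.contourArea); r=cv2.minAreaRect(ct); print(r, cv2.boxPoints(r))
# lamp: dark/bright masks vs bench in top
h=hsv.copy()
sub=(slice(255,292),slice(205,297))
d=np.abs(T['img'][sub].astype(int)-np.median(T['img'][255:292,205:297].reshape(-1,3),axis=0)).sum(2)
mm=(d>60).astype(np.uint8); cs,_=cv2.findContours(mm,cv2.RETR_EXTERNAL,cv2.CHAIN_APPROX_NONE); ct=max(cs,key=cv2.contourArea)+np.array([205,255])
r=cv2.minAreaRect(ct); b=cv2.boxPoints(r); print('lamp rect',r,b)
Q=np.array([onz(T,u,v,0.018) for u,v in b]); print(np.round(Q,4))
E
```

```text
bench hsv [ 16  43 160] plate [ 23  14 145] [ 18   9 143]
[[ 0.6388  0.0278  0.01  ]
 [ 0.7072 -0.0809  0.01  ]
 [ 0.6189 -0.1386  0.01  ]
 [ 0.5503 -0.0258  0.01  ]]
edges [np.float64(0.1285), np.float64(0.1055), np.float64(0.132), np.float64(0.1036)]
((346.5, 220.5), (61.0, 69.0), 90.0) [[312. 190.]
 [381. 190.]
 [381. 251.]
 [312. 251.]]
lamp rect ((250.7938232421875, 272.3006286621094), (17.050235748291016, 74.14363098144531), 84.64418029785156) [[213.0881  267.273  ]
 [286.90805 260.35242]
 [288.49954 277.32825]
 [214.6796  284.24884]]
[[0.5203 0.314  0.018 ]
 [0.5268 0.1146 0.018 ]
 [0.4803 0.1123 0.018 ]
 [0.4739 0.3103 0.018 ]]
```

View pics/m1.png

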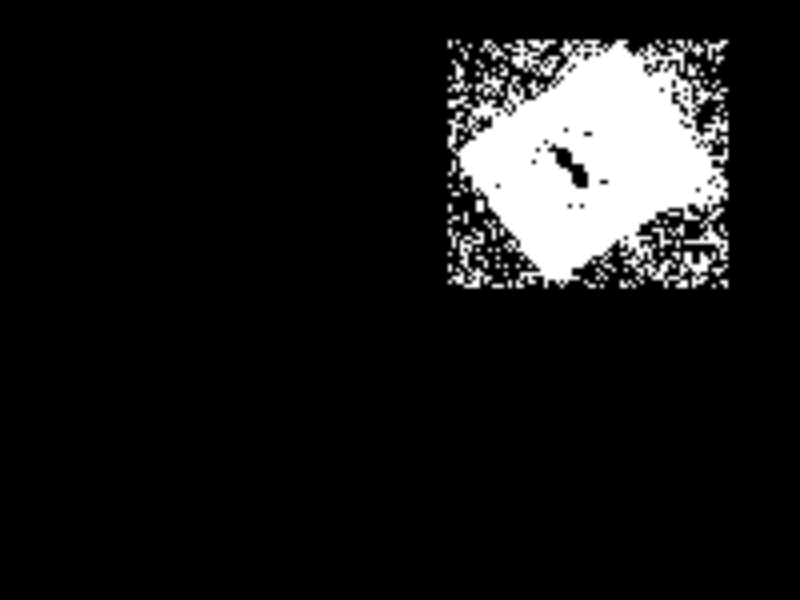

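```bash
cat >> h.py <<'E'
def cloud(s):
    K=s['K'];v,u=np.mgrid[0:480,0:640]
    pts=cv2.undistortPoints(np.stack([u,v],-1).reshape(-1,1,2).astype(np.float64),K,np.array([s['k1'],0,0,0,0.])).reshape(-1,2)
    z=s['z_map'].reshape(-1,1)
    c=np.hstack([pts,np.ones_like(z)])*z
    w=(c-np.array(s['t']))@np.array(s['R'])
    w[z[:,0]<=0]=np.nan
    return w.reshape(480,640,3)
E
python3 - <<'E'
from h import *
T=snap('top');S=snap('scene')
for nm,s,box in [('top',T,(300,185,390,260)),('scene',S,(305,210,395,300))]:
    W=cloud(s); a,b,c,d=box
    p=W[b:d,a:c].reshape(-1,3); im=s['img'][b:d,a:c].reshape(-1,3)
    ok=np.isfinite(p[:,0])
    print(nm,'z hist',np.histogram(p[ok,2],np.arange(-.02,.15,.01))[0])
    for lo,hi in [(.121,.135),(.085,.12)]:
        q=p[ok&(p[:,2]>lo)&(p[:,2]<hi)]
        if len(q)>5: print(lo,len(q),np.round(q.mean(0),4),cv2.minAreaRect((q[:,:2]*1000).astype(np.float32)))
# plate
hsv=cv2.cvtColor(cv2.GaussianBlur(T['img'],(3,3),0),cv2.COLOR_RGB2HSV)
m=((hsv[:,:,1]<29)).astype(np.uint8)
m[:188]=0;m[254:]=0;m[:,:312]=0;m[:,382:]=0
m=cv2.morphologyEx(m,cv2.MORPH_OPEN,np.ones((5,5)))
cs,_=cv2.findContours(m,cv2.RETR_EXTERNAL,cv2.CHAIN_APPROX_NONE)
ct=max(cs,key=cv2.contourArea); ct=cv2.convexHull(ct); r=cv2.minAreaRect(ct)
X=np.array([onz(T,u,v,0.01)[:2] for u,v in ct[:,0]])*1000
print('plate',cv2.minAreaRect(X.astype(np.float32)),np.round(cv2.boxPoints(cv2.minAreaRect(X.astype(np.float32)))))
# brass blade: yellow
hs=cv2.cvtColor(T['img'],cv2.COLOR_RGB2HSV)
b=((hs[:,:,1]>90)&(hs[:,:,2]>60)).astype(np.uint8);b[:205]=0;b[235:]=0;b[:,:325]=0;b[:,362:]=0
v,u=np.nonzero(b);print('blade px',len(u),u.mean(),v.mean(),np.round(onz(T,u.mean(),v.mean(),.02),4))
E
```

```text
top z hist [   3 2437 2968  688   57   48   47   91   11    3    9   38   47   90
  177    2]
0.121 164 [ 0.6407 -0.0724  0.1245] ((641.350341796875, -70.9805679321289), (44.2796630859375, 33.81452560424805), 28.0703125)
0.085 182 [ 0.6277 -0.0538  0.108 ] ((630.9735717773438, -54.49573516845703), (54.27880096435547, 75.11741638183594), 31.77169418334961)
scene z hist [   0 2918 2590  760  234  243  273  188   40   34   48  141  231  195
  182    0]
0.121 162 [ 0.6382 -0.0745  0.1235] ((638.2098999023438, -72.33733367919922), (48.1058235168457, 34.236202239990234), 34.22372817993164)
0.085 593 [ 0.622  -0.0592  0.1051] ((631.04345703125, -53.148414611816406), (61.369693756103516, 76.40373229980469), 33.027870178222656)
plate ((630.8092041015625, -52.84392547607422), (108.75535583496094, 133.09954833984375), 30.652400970458984) [[ 550.  -23.]
 [ 618. -138.]
 [ 712.  -82.]
 [ 644.   32.]]
blade px 14 342.85714285714283 221.71428571428572 [ 0.6244 -0.0431  0.02  ]
```

```bash
python3 - <<'E'
from h import *
T=snap('top');S=snap('scene')
for nm,s,box in [('top',T,(205,255,297,292)),('scene',S,(190,205,275,270))]:
    a,b,c,d=box; im=s['img'][b:d,a:c]; hsv=cv2.cvtColor(im,cv2.COLOR_RGB2HSV); V=hsv[:,:,2].astype(int);Sa=hsv[:,:,1].astype(int)
    bright=((V>175)&(Sa<40))|((hsv[:,:,0]<14)&(Sa>130)&(V>140))
    dark=V<75
    for n,m in [('bright',bright),('dark',dark)]:
        k,l,q,_=cv2.connectedComponentsWithStats(m.astype(np.uint8))
        for i in range(1,k):
            if q[i,4]<15: continue
            v,u=np.nonzero(l==i); pts=np.stack([u+a,v+b],1).astype(np.float32)
            r=cv2.minAreaRect(pts); X=np.array([onz(s,p[0],p[1],.018 ) for p in pts])
            rr=cv2.minAreaRect((X[:,:2]*1000).astype(np.float32))
            print(nm,n,q[i,4],'px',np.round(r[0],1),'W',np.round(X.mean(0),4),'rect',np.round(rr[0],1),np.round(rr[1],1),round(rr[2],1))
    W=cloud(s)[b:d,a:c].reshape(-1,3); ok=np.isfinite(W[:,0])&(W[:,2]>.022)
    q=W[ok]; print(nm,'z',np.round(np.percentile(q[:,2],[50,90,98]),4),len(q),'rect',cv2.minAreaRect((q[:,:2]*1000).astype(np.float32)))
    vv=np.linalg.svd(q[:,:2]-q[:,:2].mean(0),full_matrices=False)[2][0]; print('mean',np.round(q.mean(0),4),'dir',vv)
save(S['img'],'s1b.png',(185,205,275,270),8)
E
```

```text
top bright 72 px [274. 268.] W [0.5086 0.148  0.018 ] rect [508.1 150.1] [26.9 21.8] 87.7
top bright 29 px [233.6 273.1] W [0.5006 0.259  0.018 ] rect [501.  259.1] [27.9  6.8] 6.8
top bright 93 px [243.9 271.4] W [0.5029 0.2298 0.018 ] rect [503.8 231.2] [21.7 38.7] 2.2
top dark 160 px [221.8 275.1] W [0.4977 0.2907 0.018 ] rect [497.5 290.7] [36.7 36. ] 4.7
top dark 17 px [284.  271.5] W [0.4968 0.1246 0.018 ] rect [496.9 123.7] [10.8  8.2] 86.4
top z [0.032  0.0373 0.0401] 836 rect ((502.2607116699219, 213.49270629882812), (38.980709075927734, 191.6416778564453), 3.6466000080108643)
mean [0.5003 0.2158 0.0317] dir [-0.05801748  0.99831557]
scene bright 158 px [224.8 232.6] W [0.5039 0.2367 0.018 ] rect [508.2 233.9] [36.1 94.5] 14.0
scene bright 85 px [244.5 244.3] W [0.5099 0.1619 0.018 ] rect [507.6 163.8] [35.3 28.9] 18.2
scene dark 529 px [229.1 240.1] W [0.4911 0.2016 0.018 ] rect [494.9 211.9] [ 56.  229.3] 2.2
scene z [0.0309 0.0354 0.0372] 723 rect ((460.8026123046875, 221.13681030273438), (191.90585327148438, 162.90711975097656), 75.97110748291016)
mean [0.4945 0.2085 0.0304] dir [ 0.06384582 -0.99795977]
```

View pics/s1b.png

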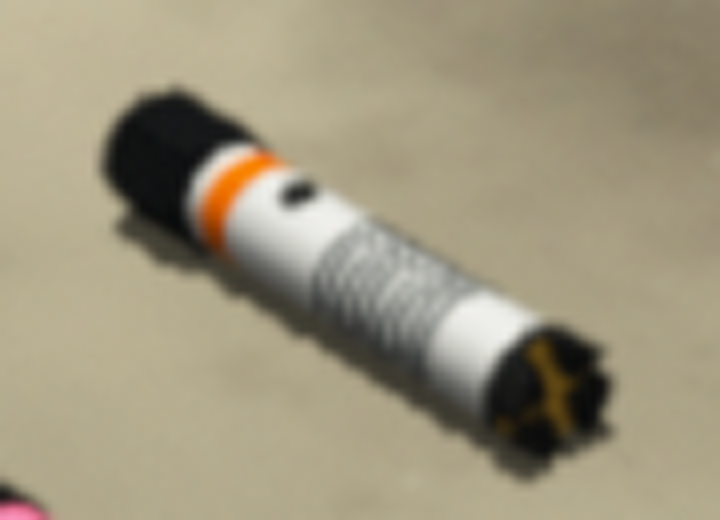

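```bash
python3 - <<'E'
from h import *
S=snap('scene')
def ony(u,v,y):
    o,d=ray(S,u,v); return o+d*(y-o[1])/d[1]
def f(px,py): return ony(185+px/8,205+py/8,0.121)
for A,B in [((540,345),(568,435)),((500,422),(598,372)),((545,345),(565,430))]:
    a,b=f(*A),f(*B); d=a-b; print(np.round(a,4),np.round(b,4),'angle from z toward +x deg',np.degrees(np.arctan2(d[0],d[2])))
im=S['img'][240:265,240:268];h=cv2.cvtColor(im,cv2.COLOR_RGB2HSV)
m=(h[:,:,1]>110)&(h[:,:,2]>45)&(h[:,:,0]<30)
v,u=np.nonzero(m)
X=np.array([ony(a+240,b+240,.121) for a,b in zip(u,v)])
for x,p,q in zip(X,u+240,v+240): print(p,q,np.round(x[[0,2]]*1000,1),end=' ; ')
E
```

```text
[0.5025 0.121  0.0344] [5.097e-01 1.210e-01 5.000e-04] angle from z toward +x deg -11.896976346612046
[0.4872 0.121  0.0157] [0.5214 0.121  0.0165] angle from z toward +x deg -91.3205142835186
[0.5042 0.121  0.0336] [0.5088 0.121  0.0026] angle from z toward +x deg -8.416607157106927
252 247 [501.4  37.9] ; 253 247 [504.1  36.7] ; 251 248 [498.6  36.5] ; 252 248 [501.2  35.3] ; 253 248 [503.9  34.1] ; 251 249 [498.4  34. ] ; 252 249 [501.   32.7] ; 253 249 [503.7  31.5] ; 251 250 [498.1  31.4] ; 252 250 [500.8  30.2] ; 253 250 [503.5  28.9] ; 254 250 [506.1  27.7] ; 252 251 [500.6  27.6] ; 253 251 [503.3  26.3] ; 254 251 [505.9  25.1] ; 253 252 [503.1  23.7] ; 254 252 [505.7  22.5] ; 255 252 [508.4  21.2] ; 256 252 [511.1  19.9] ; 253 253 [502.9  21.1] ; 254 253 [505.5  19.9] ; 255 253 [508.2  18.6] ; 256 253 [510.9  17.3] ; 253 254 [502.7  18.5] ; 254 254 [505.3  17.2] ; 255 254 [508.  16.] ; 253 255 [502.4  15.9] ; 254 255 [505.1  14.6] ; 255 255 [507.8  13.3] ; 253 256 [502.2  13.3] ; 254 256 [504.9  12. ] ; 255 256 [507.6  10.7] ; 254 257 [504.7   9.4] ; 255 257 [507.4   8.1] ; 256 257 [510.1   6.8] ; 247 258 [485.9  15.7] ; 248 258 [488.5  14.4] ; 254 258 [504.5   6.7] ; 255 258 [507.2   5.4] ; 256 258 [509.9   4.1] ; 255 259 [507.    2.8] ;
```

```bash
cat >> h.py <<'E'
A=np.array([-.06,.998,0]);FOOT=np.array([.508,.120,.018]);Z=np.array([0,0,1.])
D0=np.array([.6246,-.0427,0]);DX=np.array([.512,-.859,0]);DX/=np.linalg.norm(DX);DY=np.cross(Z,DX)
def frame(x,y):
    x=x/np.linalg.norm(x);y=y-x*(x@y);y/=np.linalg.norm(y);return Rn.from_matrix(np.stack([x,y,np.cross(x,y)],1))
def plan(p,R,goals,show=True):
    """goals: (pos,Rot,n) -> rows in tool frame"""
    p=np.array(p,float)
    for g,Rg,n in goals:
        g=np.array(g,float);w=(R.inv()*Rg).as_rotvec();dp=(g-p)/n
        for i in range(n):
            sh=R.inv().apply(dp);print('[[%.4f,%.4f,%.4f],[%.4f,%.4f,%.4f],F],'%(*sh,*(w/n)))
            p=p+dp;R=R*Rn.from_rotvec(w/n)
        print('--',np.round(p,3),'max turn/row',np.abs(w/n).max())
def cur():
    s=st();return np.array(s['tcp_pos']),Rn.from_quat(s['orientation'])
E
python3 - <<'E'
from h import *
p,R=cur();print(R.as_matrix().round(3))
tau=np.radians(35)
tx=-Z*np.cos(tau)-A*np.sin(tau); h=np.array([.998,.06,0])
R1=frame(tx,h);R2=frame(tx,-h)
for q in(R1,R2):print((R.inv()*q).as_rotvec(),np.degrees((R.inv()*q).magnitude()))
E
```

```text
t 0.55 tcp [0.1732 0.6264 0.2065] q [ 0.0951  0.7007 -0.0951  0.7007] F [-0.3 -0.3 -0.2] M [0.03 0.01 0.01] op 0.0853
[[-0.     0.267  0.964]
 [-0.     0.964 -0.267]
 [-1.    -0.    -0.   ]]
[ 1.20010187 -0.52934653 -0.37820988] 78.21440466346715
[-1.83322911  0.41287209 -0.57786011] 112.64289960810662
```

```bash
python3 - <<'E'
from h import *
p,R=cur()
tau=np.radians(35)
tx=-Z*np.cos(tau)-A*np.sin(tau); h=np.array([.998,.06,0]);R1=frame(tx,h)
G=FOOT+.130*A+tx/np.linalg.norm(tx)*.014
print(G)
pre=G-tx*.08
plan(p,R,[(pre+[0,0,.04],R1,12),(pre,R1,1)])
E
```

```text
t 0.55 tcp [0.1732 0.6264 0.2065] q [ 0.0951  0.7007 -0.0951  0.7007] F [-0.3 -0.3 -0.2] M [0.03 0.01 0.01] op 0.0853
[0.50068184 0.24172547 0.00653112]
[[0.0079,-0.0200,0.0336],[0.1000,-0.0441,-0.0315],F],
[[0.0100,-0.0163,0.0350],[0.1000,-0.0441,-0.0315],F],
[[0.0120,-0.0124,0.0360],[0.1000,-0.0441,-0.0315],F],
[[0.0139,-0.0084,0.0364],[0.1000,-0.0441,-0.0315],F],
[[0.0157,-0.0042,0.0364],[0.1000,-0.0441,-0.0315],F],
[[0.0174,-0.0001,0.0359],[0.1000,-0.0441,-0.0315],F],
[[0.0189,0.0040,0.0349],[0.1000,-0.0441,-0.0315],F],
[[0.0202,0.0081,0.0334],[0.1000,-0.0441,-0.0315],F],
[[0.0213,0.0120,0.0315],[0.1000,-0.0441,-0.0315],F],
[[0.0222,0.0157,0.0292],[0.1000,-0.0441,-0.0315],F],
[[0.0229,0.0192,0.0264],[0.1000,-0.0441,-0.0315],F],
[[0.0233,0.0224,0.0233],[0.1000,-0.0441,-0.0315],F],
-- [0.498 0.288 0.112] max turn/row 0.10000848933327995
[[0.0328,0.0000,-0.0229],[0.0000,0.0000,-0.0000],F],
-- [0.498 0.288 0.072] max turn/row 1.1102230246251563e-15
```

Call:
{"fn": "play_rows", "kwargs": {"moves": [[[0.008,-0.02,0.034],[0.1,-0.044,-0.031],1],[[0.01,-0.016,0.035],[0.1,-0.044,-0.031],1],[[0.012,-0.012,0.036],[0.1,-0.044,-0.031],1],[[0.014,-0.008,0.036],[0.1,-0.044,-0.031],1],[[0.016,-0.004,0.036],[0.1,-0.044,-0.031],1],[[0.017,0,0.036],[0.1,-0.044,-0.031],1],[[0.019,0.004,0.035],[0.1,-0.044,-0.031],1],[[0.02,0.008,0.033],[0.1,-0.044,-0.031],1],[[0.021,0.012,0.031],[0.1,-0.044,-0.031],1],[[0.022,0.016,0.029],[0.1,-0.044,-0.031],1]], "grip_force": 90}}

```text
time: 1.55
tcp_pos: [0.4447, 0.3464, 0.127]
orientation: [0.29, 0.412, -0.536, 0.677]
force: [0.6, 0.3, -0.5]
opening: 0.0853
```

```bash
python3 - <<'E'
from h import *
p,R=cur()
tau=np.radians(35)
tx=-Z*np.cos(tau)-A*np.sin(tau); h=np.array([.998,.06,0]);R1=frame(tx,h)
G=FOOT+.130*A+tx/np.linalg.norm(tx)*.014
plan(p,R,[(G-tx*.08,R1,4)])
E
```

```text
t 1.55 tcp [0.4447 0.3464 0.127 ] q [ 0.29    0.4125 -0.5357  0.6774] F [ 0.6  0.3 -0.5] M [ 0.54  0.06 -0.01] op 0.0853
[[0.0203,0.0097,0.0088],[0.0491,-0.0227,-0.0165],F],
[[0.0203,0.0105,0.0079],[0.0491,-0.0227,-0.0165],F],
[[0.0203,0.0111,0.0069],[0.0491,-0.0227,-0.0165],F],
[[0.0202,0.0118,0.0059],[0.0491,-0.0227,-0.0165],F],
-- [0.498 0.288 0.072] max turn/row 0.049056066428677
```

Call:
{"fn": "play_rows", "kwargs": {"moves": [[[0,0,0],[0,0,0],1],[[0.016,0.008,0.008],[0.049,-0.023,-0.016],1],[[0.016,0.009,0.008],[0.049,-0.023,-0.016],1],[[0,0,0],[0,0,0],1],[[0,0,0],[0,0,0],1]]}}

```text
time: 2.05
tcp_pos: [0.4664, 0.3222, 0.1064]
orientation: [0.303, 0.376, -0.571, 0.664]
force: [-1.2, 0.1, 0.1]
opening: 0.0854
```

```bash
cat > g.py <<'E'
from h import *
tau=np.radians(35)
tx=-Z*np.cos(tau)-A*np.sin(tau); h=np.array([.998,.06,0]);R1=frame(tx,h)
G=FOOT+.130*A+tx/np.linalg.norm(tx)*.014
E
python3 - <<'E'
from g import *
p,R=cur()
plan(p,R,[(G-tx*.08,R1,2),(G,R1,4)])
E
```

```text
t 2.05 tcp [0.4664 0.3222 0.1064] q [ 0.3027  0.3763 -0.5714  0.6636] F [-1.2  0.1  0.1] M [ 0.59  0.07 -0.01] op 0.0854
[[0.0247,0.0132,0.0077],[0.0514,-0.0230,-0.0172],F],
[[0.0247,0.0140,0.0064],[0.0514,-0.0230,-0.0172],F],
-- [0.498 0.288 0.072] max turn/row 0.05136496802469115
[[0.0200,-0.0000,0.0000],[0.0000,0.0000,-0.0000],F],
[[0.0200,-0.0000,0.0000],[0.0000,0.0000,-0.0000],F],
[[0.0200,-0.0000,0.0000],[0.0000,0.0000,-0.0000],F],
[[0.0200,-0.0000,0.0000],[0.0000,0.0000,-0.0000],F],
-- [0.501 0.242 0.007] max turn/row 4.163336342344337e-17
```

No lag drift at rest, so I'll correct to the pregrasp pose and settle.

Call:
{"fn": "play_rows", "kwargs": {"moves": [[[0.025,0.013,0.008],[0.051,-0.023,-0.017],1],[[0.025,0.014,0.006],[0.051,-0.023,-0.017],1],[[0,0,0],[0,0,0],1],[[0,0,0],[0,0,0],1]]}}

```text
time: 2.45
tcp_pos: [0.4978, 0.2876, 0.072]
orientation: [0.317, 0.337, -0.607, 0.646]
force: [-0.4, 0.0, -0.2]
opening: 0.0855
```

```bash
python3 - <<'E'
from g import *
p,R=cur()
plan(p,R,[(G,R1,5)])
s=snap('scene'); save(s['img'],'s2.png',(150,130,400,310),3.2)
E
```

```text
t 2.45 tcp [0.4978 0.2876 0.072 ] q [ 0.3167  0.3367 -0.6075  0.646 ] F [-0.4  0.  -0.2] M [ 0.57  0.01 -0.  ] op 0.0855
[[0.0160,0.0000,0.0000],[0.0002,-0.0002,-0.0002],F],
[[0.0160,0.0000,0.0000],[0.0002,-0.0002,-0.0002],F],
[[0.0160,0.0000,0.0000],[0.0002,-0.0002,-0.0002],F],
[[0.0160,0.0000,0.0000],[0.0002,-0.0002,-0.0002],F],
[[0.0160,0.0000,0.0000],[0.0002,-0.0002,-0.0002],F],
-- [0.501 0.242 0.007] max turn/row 0.00021091427602333243
```

View pics/s2.png

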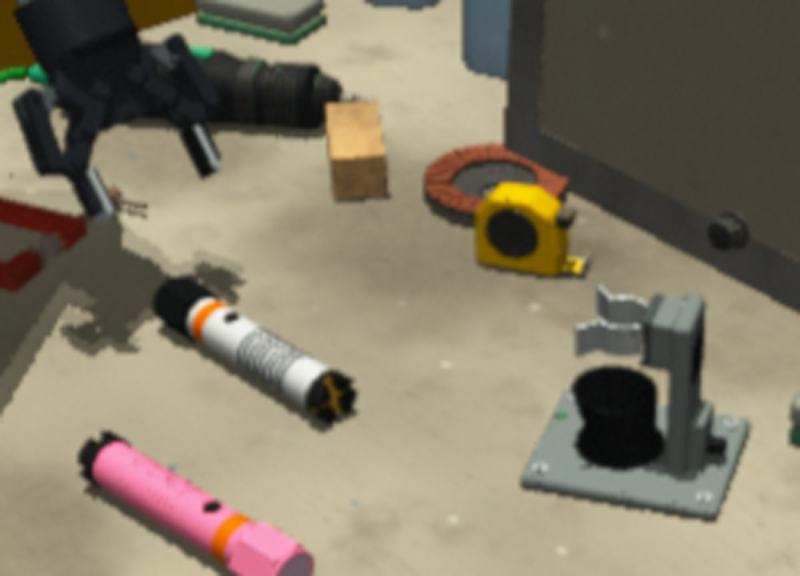

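The open jaws hang above and behind the lamp head at crop ~(120,170), and the lamp axis runs between them. Advancing now.

Call:
{"fn": "play_rows", "kwargs": {"moves": [[[0.02,0,0],[0,0,0],1],[[0.02,0,0],[0,0,0],1],[[0.02,0,0],[0,0,0],1],[[0.012,0,0],[0,0,0],1],[[0.008,0,0],[0,0,0],1],[[0,0,0],[0,0,0],1]]}}

```text
time: 3.1
tcp_pos: [0.5007, 0.2411, 0.0062]
orientation: [0.317, 0.336, -0.608, 0.646]
force: [-0.5, 0.7, 0.4]
opening: 0.0853
```

```bash
python3 - <<'E'
from g import *
p,R=cur()
s=snap('scene'); save(s['img'],'s3.png',(170,160,300,270),6)
s=snap('top'); save(s['img'],'t3.png',(180,230,310,310),6)
E
```

```text
t 3.1 tcp [0.5007 0.2411 0.0062] q [ 0.3167  0.3362 -0.6079  0.6458] F [-0.5  0.7  0.4] M [ 0.57  0.03 -0.02] op 0.0853
```

View pics/s3.png

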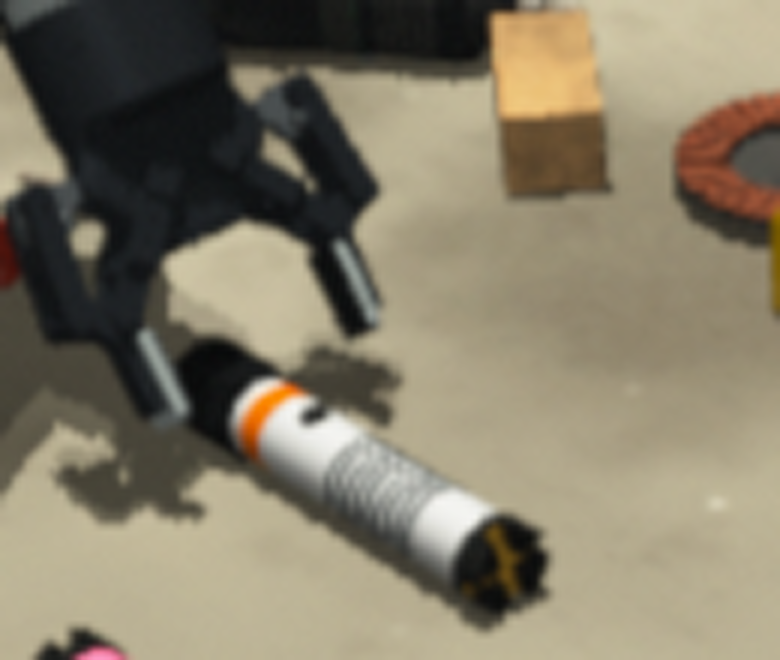

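View pics/t3.png

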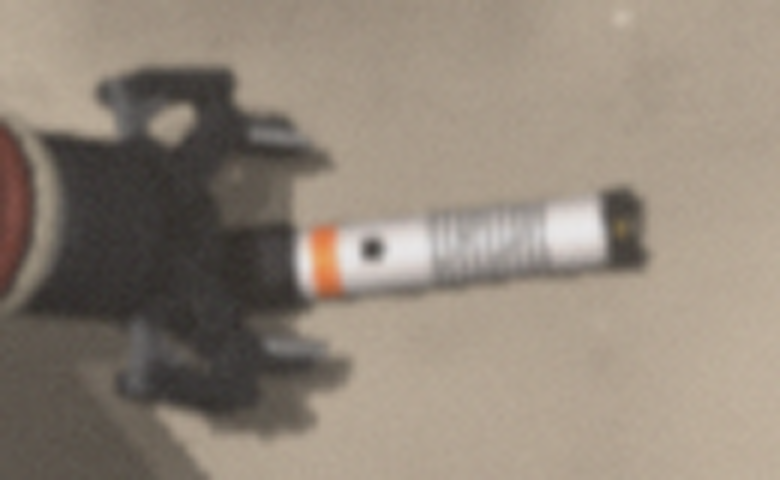

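```bash
python3 - <<'E'
from g import *
p,R=cur();M=R.as_matrix()
S=snap('scene');T=snap('top')
for b in (0,.013):
  for s in (-1,1):
    X=p-M[:,0]*b+s*.0425*M[:,1]
    print(b,s,np.round(X,3),'scene crop',((proj(S,X)-[170,160])*6).round(),'top crop',((proj(T,X)-[180,230])*6).round())
for d in (0,.139,.15,.19):
    X=FOOT+A*d; print('axis',d,((proj(S,X)-[170,160])*6).round(),((proj(T,X)-[180,230])*6).round())
E
```

```text
t 3.2 tcp [0.5012 0.242  0.0069] q [ 0.3172  0.3363 -0.6075  0.646 ] F [-0.   0.1  0.3] M [0.61 0.05 0.04] op 0.0853
0 -1 [0.459 0.239 0.007] scene crop [221. 503.] top crop [372. 353.]
0 1 [0.544 0.245 0.007] scene crop [393. 417.] top crop [356. 168.]
0.013 -1 [0.458 0.247 0.017] scene crop [207. 472.] top crop [351. 352.]
0.013 1 [0.543 0.252 0.018] scene crop [379. 387.] top crop [335. 165.]
axis 0 [511. 561.] [631. 224.]
axis 0.139 [278. 419.] [322. 261.]
axis 0.15 [261. 409.] [298. 264.]
axis 0.19 [199. 371.] [209. 275.]
```

```bash
python3 - <<'E'
from g import *
p,R=cur();M=R.as_matrix()
for n,box in (('scene',(165,165,245,240)),('top',(180,235,245,305))):
    s=snap(n);W=cloud(s);a,b,c,d=box
    q=W[b:d,a:c].reshape(-1,3);q=q[np.isfinite(q[:,0])&(q[:,2]>.012)]
    L=(q-p)@M   # tool frame
    for side in(-1,1):
        m=(L[:,1]*side>.03)&(L[:,1]*side<.075)&(L[:,0]>-.08)&(np.abs(L[:,2])<.03)
        l=L[m];print(n,side,m.sum(),'x top',np.round(np.sort(l[:,0])[-8:],4),'y inner',np.round(np.percentile(l[l[:,0]>-.04][:,1]*side,[3,50]),4),'z',np.round(np.percentile(l[l[:,0]>-.04][:,2],[5,95]),4), 'minz',q[:,2][m].min().round(3))
E
```

```text
t 3.3 tcp [0.5013 0.242  0.0069] q [ 0.3174  0.3362 -0.6074  0.6459] F [-0.1  0.1 -0.1] M [0.55 0.07 0.03] op 0.0854
scene -1 160 x top [-0.0407 -0.0404 -0.0397 -0.0395 -0.0392 -0.0388 -0.0386 -0.0384] y inner [0.0439 0.0483] z [-0.0033  0.0095] minz 0.035
scene 1 148 x top [-0.041  -0.0407 -0.0401 -0.0396 -0.0394 -0.039  -0.0388 -0.0382] y inner [0.043 0.046] z [-0.0121  0.0073] minz 0.031
top -1 60 x top [-0.0477 -0.0464 -0.0449 -0.0446 -0.0432 -0.0418 -0.0415 -0.0371] y inner [0.0434 0.0434] z [0.0073 0.0073] minz 0.041
top 1 71 x top [-0.0449 -0.0431 -0.0422 -0.0418 -0.0417 -0.0406 -0.0394 -0.0338] y inner [0.0468 0.0473] z [0.0033 0.0085] minz 0.036
```

Call:
{"fn": "play_rows", "kwargs": {"moves": [[[0,0,0],[0,0,0],0.6],[[0,0,0],[0,0,0],0.6],[[0,0,0],[0,0,0],0.6],[[0,0,0],[0,0,0],0.6]]}}

```text
time: 3.8
tcp_pos: [0.501, 0.241, 0.0063]
orientation: [0.317, 0.336, -0.608, 0.646]
force: [0.5, -0.2, -0.6]
opening: 0.0511
```

```bash
cat > tips.py <<'E'
from g import *
p,R=cur();M=R.as_matrix()
for n in ('scene','top'):
    s=snap(n);W=cloud(s);u,v=proj(s,p);a,b,c,d=[int(k) for k in(u-45,v-60,u+45,v+45)]
    q=W[max(b,0):d,max(a,0):c].reshape(-1,3);q=q[np.isfinite(q[:,0])&(q[:,2]>.012)]
    L=(q-p)@M
    for side in(-1,1):
        m=(L[:,1]*side>.022)&(L[:,1]*side<.075)&(L[:,0]>-.08)&(np.abs(L[:,2])<.03)
        l=L[m];
        if len(l)>9: print(n,side,m.sum(),'x top',np.round(np.sort(l[:,0])[-6:],4),'y inner',np.round(np.percentile(l[l[:,0]>-.05][:,1]*side,[3,50]),4),'minz',q[:,2][m].min().round(3))
    save(s['img'],'tip_%s_%d.png'%(n,int(100*st()['time'])),(a,max(b,0),c,d),5)
E
python3 tips.py; ls pics
```

```text
t 3.8 tcp [0.501  0.241  0.0063] q [ 0.3169  0.336  -0.608   0.6458] F [ 0.5 -0.2 -0.6] M [ 0.62  0.05 -0.03] op 0.0511
scene -1 222 x top [-0.03   -0.0299 -0.0293 -0.0288 -0.0286 -0.0257] y inner [0.0252 0.033 ] minz 0.018
scene 1 215 x top [-0.0305 -0.0301 -0.0293 -0.0292 -0.0286 -0.0282] y inner [0.0244 0.0278] minz 0.023
t 3.85 tcp [0.501  0.2409 0.0063] q [ 0.3169  0.3359 -0.608   0.6458] F [ 0.3  0.3 -0. ] M [0.59 0.03 0.04] op 0.0515
top -1 96 x top [-0.0361 -0.0351 -0.0346 -0.0345 -0.0343 -0.0322] y inner [0.0244 0.0301] minz 0.037
top 1 100 x top [-0.0347 -0.0344 -0.034  -0.0337 -0.0319 -0.0318] y inner [0.0272 0.0323] minz 0.027
t 3.9 tcp [0.5011 0.2409 0.0063] q [ 0.3169  0.336  -0.608   0.6458] F [-0.3  0.9 -0.2] M [ 0.61  0.07 -0.04] op 0.0511
m1.png
s1a.png
s1b.png
s2.png
s3.png
scene0.png
t1a.png
t3.png
tip_scene_385.png
tip_top_390.png
top0.png
```

View pics/tip_scene_385.png

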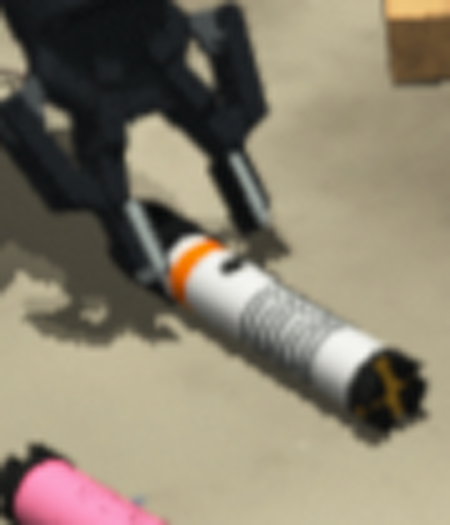

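View pics/tip_top_390.png

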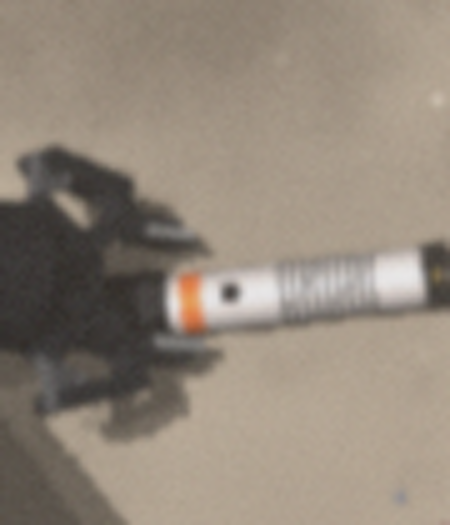

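The tips measure about 26 mm behind the nominal TCP at this opening, with lowest point z≈18 mm, and sit beside the head instead of the barrel. I'll advance 15 mm along the tool in small steps, watching the force.

Call:
{"fn": "play_rows", "kwargs": {"moves": [[[0.005,0,0],[0,0,0],0.6],[[0.005,0,0],[0,0,0],0.6],[[0.005,0,0],[0,0,0],0.6],[[0,0,0],[0,0,0],0.6]]}}

```text
time: 4.3
tcp_pos: [0.5012, 0.2313, -0.0066]
orientation: [0.316, 0.336, -0.609, 0.646]
force: [-0.1, -0.1, -1.4]
opening: 0.0511
```

```bash
python3 tips.py; ls pics|grep tip
```

```text
t 4.3 tcp [ 0.5012  0.2313 -0.0066] q [ 0.3164  0.3357 -0.6086  0.6456] F [-0.1 -0.1 -1.4] M [ 0.59  0.   -0.  ] op 0.0511
scene -1 225 x top [-0.0301 -0.0295 -0.0292 -0.0288 -0.0286 -0.0282] y inner [0.0258 0.032 ] minz 0.013
scene 1 210 x top [-0.0309 -0.0299 -0.0298 -0.0292 -0.029  -0.0283] y inner [0.0242 0.0276] minz 0.014
t 4.35 tcp [ 0.5013  0.2318 -0.0063] q [ 0.3166  0.3358 -0.6084  0.6457] F [-0.2 -0.4  0.1] M [ 0.61  0.06 -0.  ] op 0.0514
top -1 85 x top [-0.0389 -0.0375 -0.0368 -0.0351 -0.0345 -0.0335] y inner [0.024 0.03 ] minz 0.026
top 1 98 x top [-0.0328 -0.0319 -0.0306 -0.0298 -0.0292 -0.0282] y inner [0.0276 0.0299] minz 0.013
t 4.4 tcp [ 0.5015  0.2321 -0.0061] q [ 0.3167  0.3359 -0.6082  0.6457] F [-0.6 -0.1  0.8] M [0.61 0.05 0.01] op 0.0512
tip_scene_385.png
tip_scene_434.png
tip_top_390.png
tip_top_440.png
```

Call:
{"fn": "play_rows", "kwargs": {"moves": [[[0.004,0,0],[0,0,0],0.5],[[0.003,0,0],[0,0,0],0.5],[[0,0,0],[0,0,0],0.5],[[0,0,0],[0,0,0],0.5]]}}

```text
time: 4.8
tcp_pos: [0.5017, 0.2283, -0.0117]
orientation: [0.317, 0.336, -0.608, 0.646]
force: [-0.4, -0.5, 0.3]
opening: 0.0425
```

```bash
sed -i 's/>.012)/>.006)/' tips.py; python3 tips.py; ls pics|grep tip
```

```text
t 4.8 tcp [ 0.5017  0.2283 -0.0117] q [ 0.3169  0.336  -0.608   0.6458] F [-0.4 -0.5  0.3] M [ 0.62  0.01 -0.01] op 0.0425
scene -1 218 x top [-0.0293 -0.0293 -0.0289 -0.0282 -0.028  -0.0272] y inner [0.0228 0.0285] minz 0.006
scene 1 178 x top [-0.0314 -0.0304 -0.0294 -0.029  -0.0283 -0.0274] y inner [0.0222 0.0248] minz 0.013
t 4.85 tcp [ 0.5018  0.2284 -0.0117] q [ 0.3169  0.336  -0.608   0.6458] F [ 1. -0. -0.] M [ 0.6   0.   -0.03] op 0.0423
top -1 95 x top [-0.0276 -0.0265 -0.0157 -0.0153 -0.0069 -0.0028] y inner [0.0232 0.0304] minz 0.006
top 1 118 x top [-0.0293 -0.0286 -0.0284 -0.0172 -0.0146 -0.0035] y inner [0.0229 0.0273] minz 0.006
t 4.9 tcp [ 0.5018  0.2285 -0.0116] q [ 0.317   0.336  -0.6079  0.6458] F [ 0.4  0.2 -0.1] M [ 0.55  0.06 -0.01] op 0.0426
tip_scene_385.png
tip_scene_434.png
tip_scene_484.png
tip_top_390.png
tip_top_440.png
tip_top_490.png
```

View pics/tip_scene_484.png

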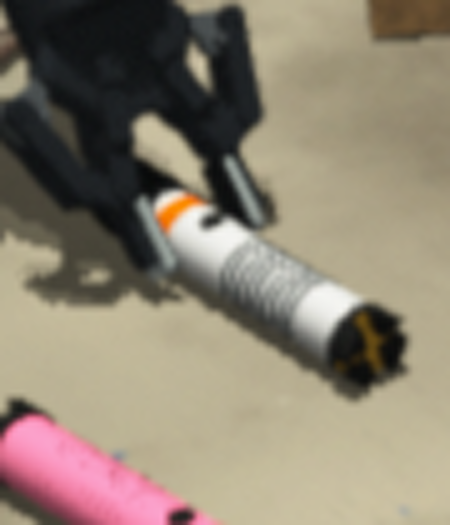

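View pics/tip_top_490.png

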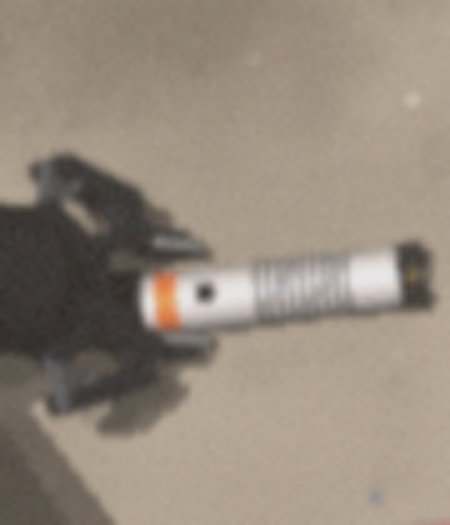

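The tips now flank the barrel by the black button at crop (207,220), on bare barrel clear of the head, with no contact force. Closing.

Call:
{"fn": "play_rows", "kwargs": {"moves": [[[0.002,0,0],[0,0,0],0.3],[[0,0,0],[0,0,0],0.2],[[0,0,0],[0,0,0],0],[[0,0,0],[0,0,0],0],[[0,0,0],[0,0,0],0],[[0,0,0],[0,0,0],0]], "grip_force": 100}}

```text
time: 5.5
tcp_pos: [0.5023, 0.2279, -0.0125]
orientation: [0.317, 0.336, -0.608, 0.646]
force: [-1.4, 1.9, 8.7]
opening: 0.0295
```

```bash
python3 tips.py; ls pics|grep tip_scene
```

```text
t 5.5 tcp [ 0.5023  0.2279 -0.0125] q [ 0.3173  0.336  -0.6076  0.6459] F [-1.4  1.9  8.7] M [ 0.07  0.26 -0.16] op 0.0295
scene -1 148 x top [-0.0326 -0.0324 -0.0321 -0.0304 -0.0276 -0.0268] y inner [0.0223 0.0257] minz 0.009
scene 1 83 x top [-0.0406 -0.0387 -0.0373 -0.0363 -0.0354 -0.0333] y inner [0.0236 0.0277] minz 0.019
t 5.55 tcp [ 0.5023  0.228  -0.0125] q [ 0.3173  0.336  -0.6076  0.646 ] F [-0.4  1.7  7.4] M [ 0.    0.22 -0.17] op 0.0296
top -1 60 x top [-0.0215 -0.0199 -0.0148 -0.0086 -0.0085 -0.0069] y inner [0.0232 0.0271] minz 0.006
top 1 70 x top [-0.0193 -0.0154 -0.0147 -0.0141 -0.0131 -0.0108] y inner [0.0224 0.0331] minz 0.006
t 5.6 tcp [ 0.5023  0.2279 -0.0125] q [ 0.3173  0.336  -0.6076  0.6459] F [-2.2  2.5  7.2] M [ 0.01  0.25 -0.18] op 0.0294
tip_scene_385.png
tip_scene_434.png
tip_scene_484.png
tip_scene_555.png
```

Call:
{"fn": "play_rows", "kwargs": {"moves": [[[-0.008,0,0.006],[0,0,0],0],[[-0.008,0,0.006],[0,0,0],0],[[-0.008,0,0.006],[0,0,0],0],[[-0.008,0,0.006],[0,0,0],0],[[0,0,0],[0,0,0],0]]}}

```text
time: 6.1
tcp_pos: [0.5027, 0.2263, 0.0283]
orientation: [0.318, 0.336, -0.608, 0.646]
force: [0.5, -0.3, -3.2]
opening: 0.0293
```

```bash
python3 tips.py |grep ^t; ls pics|grep tip_scene
```

```text
t 6.1 tcp [0.5027 0.2263 0.0283] q [ 0.3181  0.3359 -0.6075  0.6457] F [ 0.5 -0.3 -3.2] M [1.16 0.05 0.02] op 0.0293
t 6.15 tcp [0.5023 0.2263 0.0274] q [ 0.3177  0.3361 -0.6077  0.6457] F [ 0.   0.1 -4.3] M [ 1.12  0.05 -0.  ] op 0.0296
top -1 79 x top [0.0117 0.0212 0.0282 0.0295 0.0309 0.0377] y inner [0.0224 0.0263] minz 0.006
top 1 78 x top [0.0361 0.0399 0.0423 0.0442 0.0443 0.0479] y inner [0.0228 0.0317] minz 0.006
t 6.2 tcp [0.5019 0.2261 0.0268] q [ 0.3173  0.3361 -0.6078  0.6457] F [-0.1 -0.5 -3.5] M [ 1.17  0.1  -0.03] op 0.0292
tip_scene_385.png
tip_scene_434.png
tip_scene_484.png
tip_scene_555.png
tip_scene_615.png
```

View pics/tip_scene_615.png

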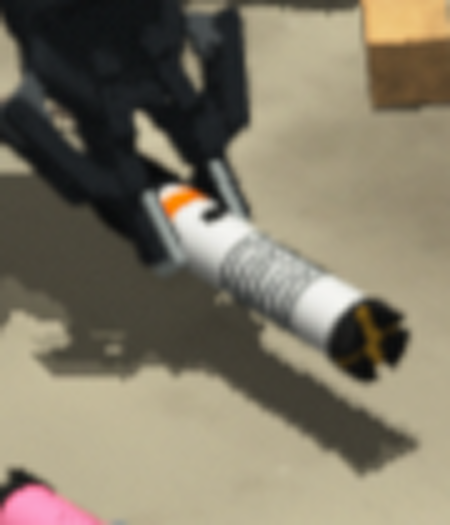

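```bash
cat > g2.py <<'E'
from g import *
# lamp in tool frame, from the grip moment
pg=np.array([.5023,.228,-.0125]);Rg0=Rn.from_quat([.3173,.336,-.6076,.6459])
Lt=Rg0.inv().apply(FOOT-pg); At=Rg0.inv().apply(A/np.linalg.norm(A)); Ht=Rg0.inv().apply(h)
def lampRot(th,yaw=0):
    a=-DX*np.sin(th)+Z*np.cos(th)
    B=np.stack([a,DY,np.cross(a,DY)],1); b=np.stack([At,Ht/np.linalg.norm(Ht),np.cross(At,Ht)],1)
    U,_,V=np.linalg.svd(B@b.T); return Rn.from_matrix(U@V),a
def tcpfor(cx,cy,cz,th,s):
    Rr,a=lampRot(th); c=D0+DX*cx+DY*cy+Z*cz+a*s
    return c-Rr.apply(Lt),Rr
E
python3 - <<'E'
from g2 import *
print(Lt,At)
p,R=cur()
for n in('scene','top'):
    s=snap(n)
    f=p+R.apply(Lt);print(n,'pred foot',proj(s,f).round(1),f.round(4)); save(s['img'],'f_%s.png'%n,tuple(int(k) for k in (*(proj(s,f)-[40,30]),*(proj(s,f)+[40,30]))),9)
p0,R0=tcpfor(-.06,0,.13,.36,0); p1,_=tcpfor(.0005,0,.023,.36,.07);p2,_=tcpfor(.0005,0,.023,.36,0)
print(p0,p1,p2,R0.as_matrix().round(2), np.degrees((R.inv()*R0).magnitude()))
plan(p,R,[(p+[0,0,.10],R,3),(p0,R0,13)])
E
```

```text
[ 0.03694818 -0.00076691  0.10611778] [-5.72824149e-01  2.17967948e-04 -8.19678258e-01]
t 6.2 tcp [0.5019 0.2261 0.0268] q [ 0.3173  0.3361 -0.6078  0.6457] F [-0.1 -0.5 -3.5] M [ 1.17  0.1  -0.03] op 0.0292
scene pred foot [254.5 239.1] [0.5076 0.1181 0.0573]
top pred foot [284.6 264.7] [0.5076 0.1181 0.0573]
[0.56043984 0.06648973 0.22047046] [0.5787901  0.03570287 0.17898324] [0.59141545 0.01452088 0.11347046] [[-0.29  0.86  0.42]
 [ 0.49  0.51 -0.71]
 [-0.82  0.   -0.57]] 73.93321844070546
[[-0.0273,0.0000,0.0191],[0.0000,0.0000,0.0000],F],
[[-0.0273,0.0000,0.0191],[0.0000,0.0000,0.0000],F],
[[-0.0273,0.0000,0.0191],[0.0000,0.0000,0.0000],F],
-- [0.502 0.226 0.127] max turn/row 0.0
[[0.0013,0.0038,0.0144],[-0.0389,0.0913,0.0001],F],
[[-0.0001,0.0032,0.0146],[-0.0389,0.0913,0.0001],F],
[[-0.0014,0.0026,0.0146],[-0.0389,0.0913,0.0001],F],
[[-0.0027,0.0021,0.0145],[-0.0389,0.0913,0.0001],F],
[[-0.0040,0.0015,0.0143],[-0.0389,0.0913,0.0001],F],
[[-0.0053,0.0010,0.0139],[-0.0389,0.0913,0.0001],F],
[[-0.0066,0.0004,0.0134],[-0.0389,0.0913,0.0001],F],
[[-0.0078,-0.0001,0.0128],[-0.0389,0.0913,0.0001],F],
[[-0.0089,-0.0006,0.0120],[-0.0389,0.0913,0.0001],F],
[[-0.0100,-0.0010,0.0111],[-0.0389,0.0913,0.0001],F],
[[-0.0109,-0.0014,0.0101],[-0.0389,0.0913,0.0001],F],
[[-0.0118,-0.0018,0.0090],[-0.0389,0.0913,0.0001],F],
[[-0.0126,-0.0021,0.0078],[-0.0389,0.0913,0.0001],F],
-- [0.56  0.066 0.22 ] max turn/row 0.09130460619341295
```

View pics/f_scene.png

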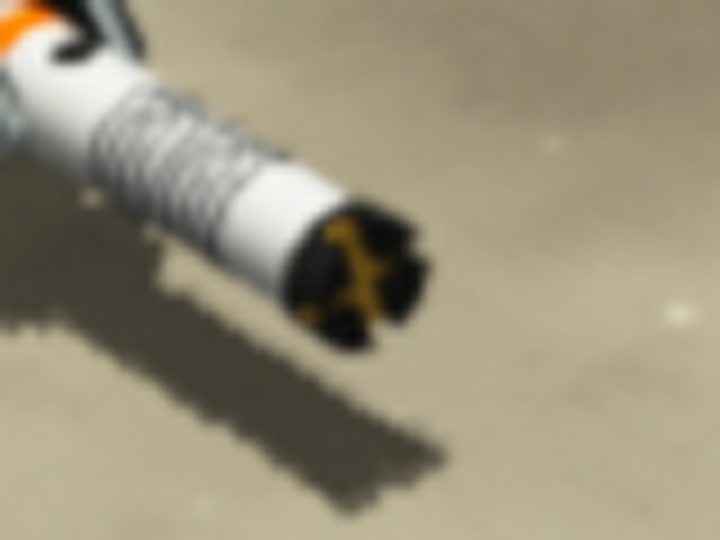

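View pics/f_top.png

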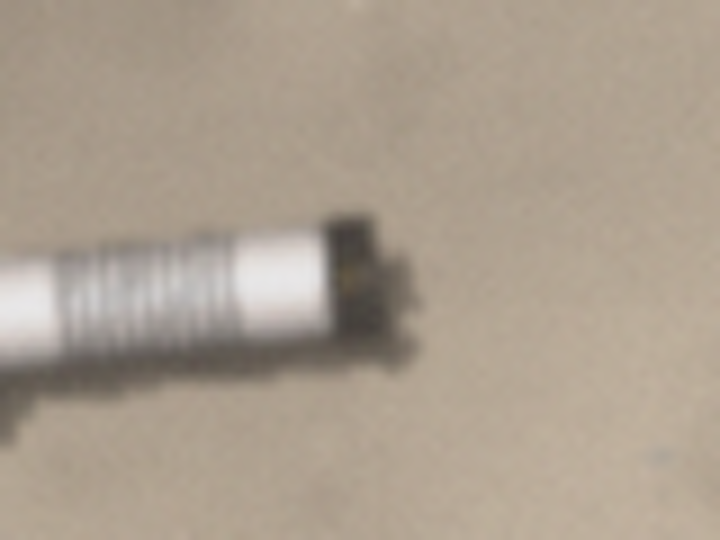

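Call:
{"fn": "play_rows", "kwargs": {"moves": [[[-0.027,0,0.019],[0,0,0],0],[[-0.027,0,0.019],[0,0,0],0],[[-0.027,0,0.019],[0,0,0],0],[[0.001,0.004,0.014],[-0.039,0.091,0],0],[[0,0.003,0.015],[-0.039,0.091,0],0],[[-0.001,0.003,0.015],[-0.039,0.091,0],0],[[-0.003,0.002,0.014],[-0.039,0.091,0],0],[[-0.004,0.001,0.014],[-0.039,0.091,0],0],[[-0.005,0.001,0.014],[-0.039,0.091,0],0],[[-0.007,0,0.013],[-0.039,0.091,0],0]]}}

```text
time: 7.3
tcp_pos: [0.5325, 0.1395, 0.1767]
orientation: [0.402, 0.6, -0.427, 0.544]
force: [0.4, -0.3, -3.4]
opening: 0.0296
```

Call:
{"fn": "play_rows", "kwargs": {"moves": [[[-0.008,0,0.013],[-0.039,0.091,0],0],[[-0.009,-0.001,0.012],[-0.039,0.091,0],0],[[-0.01,-0.001,0.011],[-0.039,0.091,0],0],[[-0.011,-0.001,0.01],[-0.039,0.091,0],0],[[-0.012,-0.002,0.009],[-0.039,0.091,0],0],[[-0.013,-0.002,0.008],[-0.039,0.091,0],0],[[0,0,0],[0,0,0],0],[[0,0,0],[0,0,0],0]]}}

```text
time: 8.1
tcp_pos: [0.56, 0.065, 0.2193]
orientation: [0.436, 0.768, -0.234, 0.405]
force: [-0.1, 1.0, -2.6]
opening: 0.0296
```

```bash
python3 - <<'E'
from g2 import *
p,R=cur()
p0,R0=tcpfor(-.06,0,.13,.36,0)
plan(p,R,[(p0,R0,2)])
s=snap('scene');f=p+R.apply(Lt);print(f,proj(s,f));save(s['img'],'s5.png',(220,100,420,310),2.8)
s=snap('top');save(s['img'],'t5.png',(230,150,400,280),4.5)
print(proj(s,f))
E
```

```text
t 8.1 tcp [0.56   0.065  0.2193] q [ 0.4365  0.7683 -0.234   0.4054] F [-0.1  1.  -2.6] M [-0.71 -0.44  0.02] op 0.0296
[[-0.0002,0.0006,-0.0008],[-0.0024,0.0022,0.0022],F],
[[-0.0002,0.0006,-0.0008],[-0.0024,0.0022,0.0022],F],
-- [0.56  0.066 0.22 ] max turn/row 0.0024257685277289114
[0.59308098 0.00666196 0.12917641] [317.58809477 216.94182825]
[324.8349596  223.43049051]
```

View pics/s5.png

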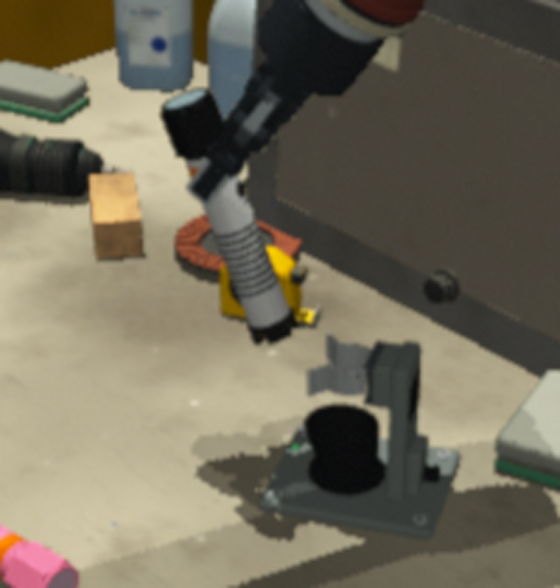

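View pics/t5.png

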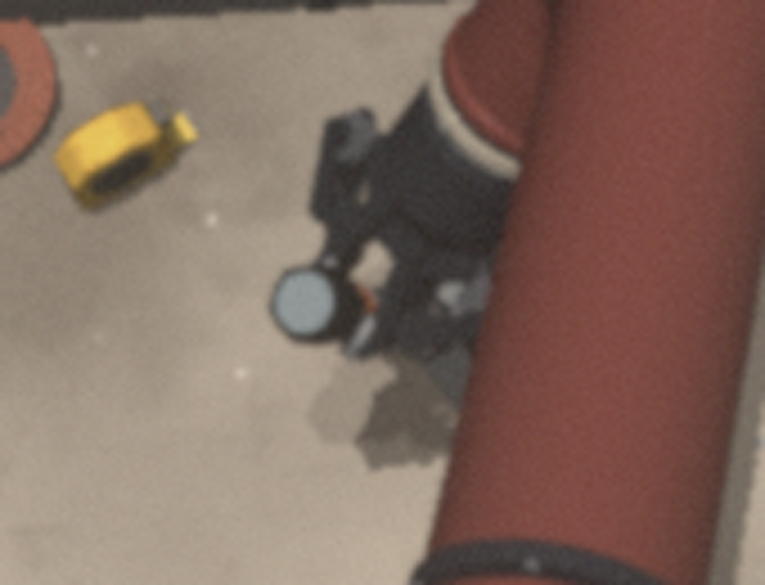

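```bash
cat >> g2.py <<'E'
def dockc(X): 
    d=np.array(X)-D0; return np.array([d@DX,d@DY,d[2]])*1000
def tri(T,uvT,S,uvS):
    o1,d1=ray(T,*uvT);o2,d2=ray(S,*uvS);d1/=np.linalg.norm(d1);d2/=np.linalg.norm(d2)
    k=np.linalg.lstsq(np.stack([d1,-d2],1),o2-o1,rcond=None)[0];a=o1+k[0]*d1;b=o2+k[1]*d2
    return (a+b)/2,np.linalg.norm(a-b)
E
python3 - <<'E'
from g2 import *
p,R=cur();S=snap('scene');T=snap('top')
f=p+R.apply(Lt);a=R.apply(At);hd=f+.19*a
print('pred head',hd,proj(T,hd),proj(S,hd))
def lens(s,c,r=14):
    a,b=int(c[0]-r),int(c[1]-r);im=s['img'][b:b+2*r,a:a+2*r];h=cv2.cvtColor(im,cv2.COLOR_RGB2HSV)
    m=((h[:,:,2]>110)&(h[:,:,0]>85)&(h[:,:,0]<125)&(h[:,:,1]>18)).astype(np.uint8)
    k,l,q,cc=cv2.connectedComponentsWithStats(m);i=1+np.argmax(q[1:,4]);return cc[i]+[a,b],q[i,4]
lt=lens(T,(297.8,217));ls=lens(S,(287.9,135.7));print(lt,ls)
X,e=tri(T,lt[0],S,ls[0]);print('lens',X,e,'dock',dockc(X),'pred',dockc(hd),'foot pred',dockc(f), 'tilt if foot right',np.degrees(np.arctan2(np.linalg.norm((X-f)[:2]),(X-f)[2])))
E
```

```text
t 8.2 tcp [0.5598 0.0673 0.2205] q [ 0.4356  0.7689 -0.2323  0.4063] F [ 0.   1.  -3.3] M [-0.77 -0.47 -0.02] op 0.0294
pred head [0.55906874 0.06760221 0.30783569] [296.67897593 218.75802748] [283.37304573 133.01618907]Traceback (most recent call last):
  File "<stdin>", line 9, in <module>
  File "<stdin>", line 8, in lens
    return _wrapfunc(a, 'argmax', axis=axis, out=out, **kwds)
    return bound(*args, **kwds)
ValueError: attempt to get argmax of an empty sequence
```

```bash
python3 - <<'E'
from g2 import *
p,R=cur();S=snap('scene');T=snap('top')
f=p+R.apply(Lt);a=R.apply(At);hd=f+.19*a
def lens(s,c,r,vth):
    A0,b=int(c[0]-r),int(c[1]-r);im=s['img'][b:b+2*r,A0:A0+2*r];h=cv2.cvtColor(im,cv2.COLOR_RGB2HSV)
    m=((im[:,:,2].astype(int)-im[:,:,0]>4)&(h[:,:,2]>vth)).astype(np.uint8)
    k,l,q,cc=cv2.connectedComponentsWithStats(m)
    i=1+np.argmax(q[1:,4]);return cc[i]+[A0,b],q[i]
lt=lens(T,(297.8,217),11,95);ls=lens(S,(287.9,135.7),13,95);print(lt,ls)
X,e=tri(T,lt[0],S,ls[0]);print('lens',X,e,'dock',dockc(X),'pred',dockc(hd),'foot',dockc(f))
E
```

```text
t 8.3 tcp [0.5597 0.0678 0.2211] q [ 0.4354  0.769  -0.2317  0.4066] F [-0.1  0.8 -2.4] M [-0.77 -0.46  0.  ] op 0.0294
(array([296.58928571, 216.64285714]), array([  5,   5,  12,  13, 112], dtype=int32)) (array([278.86021505, 126.1827957 ]), array([ 0,  0, 12, 10, 93], dtype=int32))
lens [0.55527114 0.06905439 0.32398933] 0.008933257181479783 dock [-131.49175597   -2.33521244  323.98932701] pred [-128.77204031    0.33328072  308.40531787] foot [-6.11132232e+01  1.62606445e-02  1.30860439e+02]
```

```bash
python3 - <<'E'
from g2 import *
p,R=cur();S=snap('scene')
save(S['img'],'s6.png',(265,110,345,230),5)
p1,R1_=tcpfor(.0005,0,.023,.36,.075)
plan(p,R,[(p1,R1_,3)])
E
```

```text
t 8.4 tcp [0.5598 0.0676 0.2212] q [ 0.4355  0.769  -0.2316  0.4067] F [ 1.   0.1 -1.7] M [-0.77 -0.5  -0.03] op 0.0295
[[0.0037,0.0000,0.0168],[0.0003,0.0014,0.0013],F],
[[0.0037,0.0000,0.0168],[0.0003,0.0014,0.0013],F],
[[0.0037,0.0000,0.0168],[0.0003,0.0014,0.0013],F],
-- [0.578 0.037 0.184] max turn/row 0.0013806331910350478
```

View pics/s6.png

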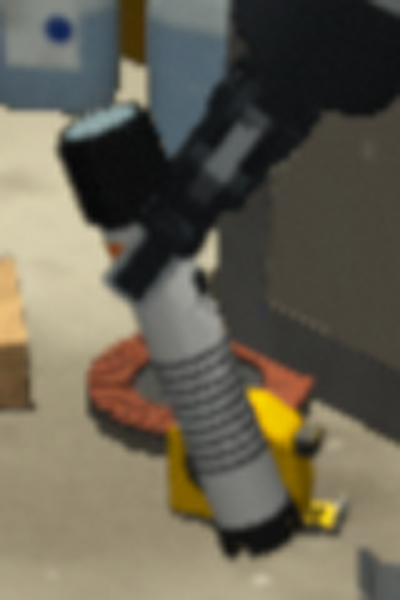

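```bash
python3 - <<'E'
from g2 import *
S=snap('scene');T=snap('top')
X,e=tri(T,(296.6,216.6),S,(285.6,135));print(dockc(X),e)
E
```

```text
[-125.48781892    5.83661007  301.70441967] 0.0008177096540929487
```

Call:
{"fn": "play_rows", "kwargs": {"moves": [[[0.004,0,0.017],[0,0.001,0.001],0],[[0.004,0,0.017],[0,0.001,0.001],0],[[0.004,0,0.017],[0,0.001,0.001],0],[[0,0,0],[0,0,0],0]]}}

```text
time: 8.95
tcp_pos: [0.5778, 0.034, 0.1789]
orientation: [0.438, 0.769, -0.233, 0.404]
force: [0.9, 1.7, -4.4]
opening: 0.0293
```

```bash
python3 - <<'E'
from g2 import *
p,R=cur();S=snap('scene');print(dockc(p+R.apply(Lt)),proj(S,p+R.apply(Lt)))
save(S['img'],'s7.png',(280,120,400,300),3.3)
E
```

```text
t 8.95 tcp [0.5778 0.034  0.1789] q [ 0.4381  0.7688 -0.2327  0.4036] F [ 0.9  1.7 -4.4] M [-0.34 -0.62 -0.13] op 0.0293
[-23.27549784  -2.34400443  88.36902969] [333.57468114 236.09350529]
```

View pics/s7.png

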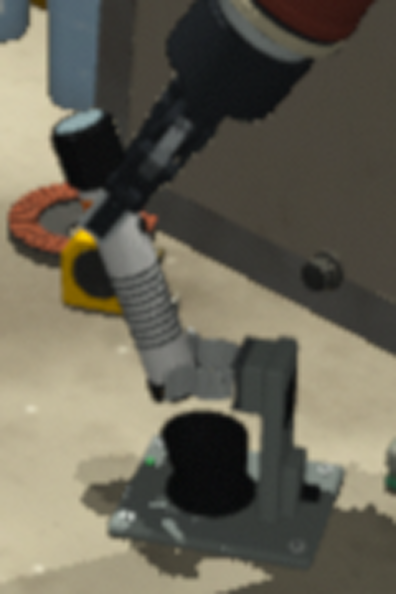

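```bash
python3 - <<'E'
from g2 import *
p,R=cur()
pa,Ra=tcpfor(-.003,0,.023,.36,.065);pb,_=tcpfor(-.003,0,.023,.36,.04)
plan(p,R,[(pa,Ra,1),(pb,Ra,3)])
E
```

```text
t 9.0 tcp [0.5779 0.035  0.1802] q [ 0.438   0.7688 -0.232   0.4041] F [-0.2  0.8 -3.5] M [-0.48 -0.44 -0.07] op 0.0299
[[0.0060,0.0011,0.0018],[-0.0041,-0.0005,0.0016],F],
-- [0.578 0.037 0.174] max turn/row 0.004089177676303877
[[0.0048,-0.0000,0.0068],[0.0000,-0.0000,0.0000],F],
[[0.0048,-0.0000,0.0068],[0.0000,-0.0000,0.0000],F],
[[0.0048,-0.0000,0.0068],[0.0000,-0.0000,0.0000],F],
-- [0.582 0.03  0.151] max turn/row 4.625929269271486e-17
```

Call:
{"fn": "play_rows", "kwargs": {"moves": [[[0.006,0.001,0.002],[-0.004,0,0.002],0],[[0.005,0,0.007],[0,0,0],0],[[0.005,0,0.007],[0,0,0],0],[[0.005,0,0.007],[0,0,0],0],[[0,0,0],[0,0,0],0],[[0,0,0],[0,0,0],0]]}}

```text
time: 9.6
tcp_pos: [0.583, 0.0308, 0.1524]
orientation: [0.438, 0.769, -0.228, 0.407]
force: [-1.1, 1.3, 3.2]
opening: 0.0295
```

```bash
python3 - <<'E'
from g2 import *
p,R=cur();S=snap('scene');print(dockc(p+R.apply(Lt)),proj(S,p+R.apply(Lt)))
save(S['img'],'s8.png',(290,130,390,290),3.7)
T=snap('top');save(T['img'],'t8.png',(270,170,390,260),6)
pa,Ra=tcpfor(.0005,0,.023,.36,.035);pb,_=tcpfor(.0005,0,.023,.36,.0)
plan(p,R,[(pa,Ra,1),(pb,Ra,8)])
E
```

```text
t 9.6 tcp [0.583  0.0308 0.1524] q [ 0.4378  0.7688 -0.2282  0.4065] F [-1.1  1.3  3.2] M [ 0.31  0.01 -0.05] op 0.0295
[-17.83157935   1.64228669  61.96676339] [336.40750531 245.84243488]
[[0.0017,-0.0012,0.0085],[0.0041,-0.0000,-0.0025],F],
-- [0.585 0.025 0.146] max turn/row 0.004070079581953904
[[0.0025,-0.0000,0.0036],[0.0000,0.0000,0.0000],F],
[[0.0025,-0.0000,0.0036],[0.0000,0.0000,0.0000],F],
[[0.0025,-0.0000,0.0036],[0.0000,0.0000,0.0000],F],
[[0.0025,-0.0000,0.0036],[0.0000,0.0000,0.0000],F],
[[0.0025,-0.0000,0.0036],[0.0000,0.0000,0.0000],F],
[[0.0025,-0.0000,0.0036],[0.0000,0.0000,0.0000],F],
[[0.0025,-0.0000,0.0036],[0.0000,0.0000,0.0000],F],
[[0.0025,-0.0000,0.0036],[0.0000,0.0000,0.0000],F],
-- [0.591 0.015 0.113] max turn/row 1.734723475976807e-17
```

View pics/s8.png

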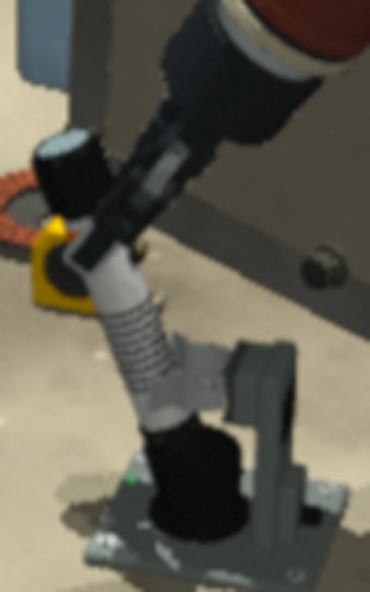

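View pics/t8.png

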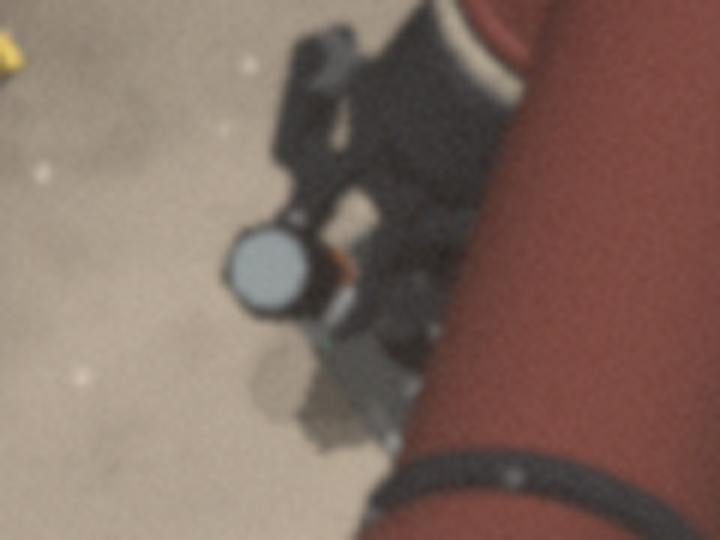

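The upward force (+6 N change) shows the foot edge resting on the front rim (predicted corner x −34.6, z 56). I'll lift a little, shift back toward the cup axis, then descend.

```bash
python3 - <<'E'
from g2 import *
p,R=cur()
q=lambda x,z,th=.36: tcpfor(x,0,z,th,0)
pa,Ra=q(-.016,.066);pb,_=q(-.009,.064);pc,_=q(-.009,.058);pd,_=q(-.006,.048)
plan(p,R,[(pa,Ra,1),(pb,Ra,2),(pc,Ra,1),(pd,Ra,2)])
E
```

```text
t 9.7 tcp [0.583  0.0308 0.1524] q [ 0.4378  0.7687 -0.2283  0.4066] F [0.4 2.4 4. ] M [ 0.39  0.08 -0.05] op 0.0295
[[-0.0044,-0.0011,-0.0008],[0.0040,0.0003,-0.0023],F],
-- [0.583 0.029 0.156] max turn/row 0.004008871614575615
[[-0.0012,0.0000,0.0035],[0.0000,-0.0000,-0.0000],F],
[[-0.0012,0.0000,0.0035],[0.0000,-0.0000,-0.0000],F],
-- [0.587 0.023 0.154] max turn/row 2.7755575615628914e-17
[[0.0049,-0.0000,0.0034],[0.0000,-0.0000,-0.0000],F],
-- [0.587 0.023 0.148] max turn/row 5.551115123125783e-17
[[0.0033,-0.0000,0.0041],[0.0000,0.0000,0.0000],F],
[[0.0033,-0.0000,0.0041],[0.0000,0.0000,0.0000],F],
-- [0.588 0.02  0.138] max turn/row 0.0
```

Call:
{"fn": "play_rows", "kwargs": {"moves": [[[-0.005,-0.001,-0.001],[0.004,0,-0.002],0],[[-0.001,0,0.004],[0,0,0],0],[[-0.001,0,0.004],[0,0,0],0],[[0,0,0],[0,0,0],0]]}}

```text
time: 10.1
tcp_pos: [0.5866, 0.0207, 0.1526]
orientation: [0.438, 0.769, -0.232, 0.405]
force: [-1.6, 0.8, -5.2]
opening: 0.0294
```

```bash
cat > d.py <<'E'
from g2 import *
import sys
def q(x,z,th=.36,y=0): return tcpfor(x,y,z,th,0)
p,R=cur();print('foot dock',dockc(p+R.apply(Lt)).round(1),'tilt',np.arccos(R.apply(At)[2]).round(3))
a=eval(sys.argv[1])
plan(p,R,[(*q(*k[:-1]),k[-1]) for k in a])
E
python3 d.py "[(-.009,.064,1),(-.009,.058,1),(-.006,.048,2)]"
```

```text
t 10.1 tcp [0.5866 0.0207 0.1526] q [ 0.4377  0.7686 -0.2317  0.4049] F [-1.6  0.8 -5.2] M [-0.73 -0.22  0.01] op 0.0294
foot dock [-7.2 -1.3 62.1] tilt 0.361
[[-0.0006,0.0009,-0.0025],[-0.0026,0.0008,0.0012],F],
-- [0.587 0.023 0.154] max turn/row 0.0026230595375760176
[[0.0049,-0.0000,0.0034],[0.0000,-0.0000,0.0000],F],
-- [0.587 0.023 0.148] max turn/row 1.1102230246251565e-16
[[0.0033,-0.0000,0.0041],[0.0000,0.0000,0.0000],F],
[[0.0033,-0.0000,0.0041],[0.0000,0.0000,0.0000],F],
-- [0.588 0.02  0.138] max turn/row 0.0
```

Call:
{"fn": "play_rows", "kwargs": {"moves": [[[0.004,0.001,0],[-0.002,0,0.001],0],[[0.003,0,0.003],[0,0,0],0],[[0,0,0],[0,0,0],0]]}}

```text
time: 10.4
tcp_pos: [0.5865, 0.0232, 0.1452]
orientation: [0.437, 0.769, -0.23, 0.406]
force: [-3.4, 0.5, -4.3]
opening: 0.0295
```

```bash
python3 d.py "[(-.007,.050,1),(-.005,.042,2)]"
```

```text
t 10.4 tcp [0.5865 0.0232 0.1452] q [ 0.4375  0.7688 -0.2304  0.4055] F [-3.4  0.5 -4.3] M [-0.76  0.1   0.15] op 0.0295
foot dock [-9.4  0.2 54.8] tilt 0.36
[[0.0026,-0.0002,0.0047],[0.0001,0.0005,0.0004],F],
-- [0.588 0.021 0.14 ] max turn/row 0.00046314862192494425
[[0.0027,-0.0000,0.0031],[0.0000,-0.0000,0.0000],F],
[[0.0027,-0.0000,0.0031],[0.0000,-0.0000,0.0000],F],
-- [0.589 0.019 0.132] max turn/row 6.938893903907228e-17
```

Call:
{"fn": "play_rows", "kwargs": {"moves": [[[0.003,0,0.004],[0,0,0],0],[[0.003,0,0.003],[0,0,0],0],[[0,0,0],[0,0,0],0]]}}

```text
time: 10.7
tcp_pos: [0.588, 0.0209, 0.1364]
orientation: [0.438, 0.769, -0.23, 0.406]
force: [-2.1, 0.2, -3.7]
opening: 0.0295
```

```bash
python3 d.py "[(-.004,.040,1),(-.002,.032,2)]"; python3 - <<'E'
from h import *
S=snap('scene');save(S['img'],'s9.png',(290,150,390,290),4)
T=snap('top');save(T['img'],'t9.png',(280,180,380,250),7)
E
```

```text
t 10.7 tcp [0.588  0.0209 0.1364] q [ 0.4376  0.7687 -0.2304  0.4057] F [-2.1  0.2 -3.7] M [-0.88  0.02  0.14] op 0.0295
foot dock [-6.7  0.3 46. ] tilt 0.361
[[0.0033,-0.0003,0.0057],[0.0001,0.0007,-0.0000],F],
-- [0.589 0.018 0.13 ] max turn/row 0.0007212980436815734
[[0.0027,-0.0000,0.0031],[0.0000,-0.0000,0.0000],F],
[[0.0027,-0.0000,0.0031],[0.0000,-0.0000,0.0000],F],
-- [0.59  0.017 0.122] max turn/row 5.551115123125783e-17
```

View pics/s9.png

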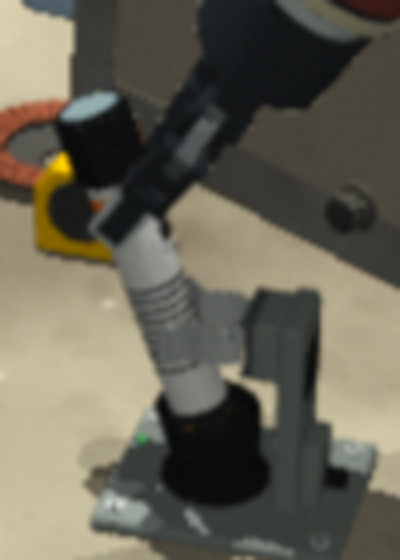

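The foot is inside the cup at crop (195,415), and the barrel is in front of the clip lips. Continuing down gently.

Call:
{"fn": "play_rows", "kwargs": {"moves": [[[0.003,0,0.004],[0,0,0],0],[[0.003,0,0.004],[0,0,0],0],[[0.003,0,0.003],[0,0,0],0],[[0,0,0],[0,0,0],0]]}}

```text
time: 11.2
tcp_pos: [0.5901, 0.0176, 0.1227]
orientation: [0.438, 0.769, -0.23, 0.406]
force: [-1.3, 1.2, -3.8]
opening: 0.0292
```

```bash
python3 d.py "[(-.0005,.028,2),(.0005,.023,2)]"
```

```text
t 11.2 tcp [0.5901 0.0176 0.1227] q [ 0.4376  0.7687 -0.2303  0.4057] F [-1.3  1.2 -3.8] M [-0.79 -0.09  0.07] op 0.0292
foot dock [-2.7  0.5 32.3] tilt 0.361
[[0.0011,-0.0002,0.0022],[0.0001,0.0004,-0.0001],F],
[[0.0011,-0.0002,0.0022],[0.0001,0.0004,-0.0001],F],
-- [0.591 0.015 0.118] max turn/row 0.00037101614880574436
[[0.0018,-0.0000,0.0018],[-0.0000,0.0000,0.0000],F],
[[0.0018,-0.0000,0.0018],[-0.0000,0.0000,0.0000],F],
-- [0.591 0.015 0.113] max turn/row 2.7755575615628914e-17
```

Call:
{"fn": "play_rows", "kwargs": {"moves": [[[0.002,0,0.003],[0,0,0],0],[[0.002,0,0.003],[0,0,0],0],[[0,0,0],[0,0,0],0]]}}

```text
time: 11.5
tcp_pos: [0.5915, 0.0151, 0.1163]
orientation: [0.438, 0.769, -0.23, 0.406]
force: [-1.4, 0.3, -4.1]
opening: 0.0297
```

```bash
python3 d.py "[(.0005,.023,2)]"
```

```text
t 11.5 tcp [0.5915 0.0151 0.1163] q [ 0.4376  0.7686 -0.2303  0.4058] F [-1.4  0.3 -4.1] M [-0.85  0.04  0.15] op 0.0297
foot dock [ 0.1  0.4 25.9] tilt 0.361
[[0.0010,-0.0002,0.0010],[0.0001,0.0005,-0.0001],F],
[[0.0010,-0.0002,0.0010],[0.0001,0.0005,-0.0001],F],
-- [0.591 0.015 0.113] max turn/row 0.0004546658750861569
```

Call:
{"fn": "play_rows", "kwargs": {"moves": [[[0.0016,0,0.0011],[0,0,0],0],[[0.0016,0,0.0011],[0,0,0],0],[[0,0,0],[0,0,0],0]]}}

```text
time: 11.8
tcp_pos: [0.5917, 0.0155, 0.1133]
orientation: [0.438, 0.769, -0.23, 0.406]
force: [-2.9, 1.1, -0.6]
opening: 0.0298
```

```bash
python3 d.py "[(.0005,.023,2)]"
```

```text
t 11.8 tcp [0.5917 0.0155 0.1133] q [ 0.4377  0.7686 -0.2298  0.406 ] F [-2.9  1.1 -0.6] M [-0.53  0.2   0.19] op 0.0298
foot dock [-0.1  0.9 22.9] tilt 0.361
[[-0.0003,-0.0004,0.0002],[0.0006,0.0004,-0.0005],F],
[[-0.0003,-0.0004,0.0002],[0.0006,0.0004,-0.0005],F],
-- [0.591 0.015 0.113] max turn/row 0.0005633413470574683
```

```bash
python3 d.py "[(.001,.0235,.42,3)]"
```

```text
t 11.8 tcp [0.5917 0.0155 0.1133] q [ 0.4377  0.7686 -0.2298  0.406 ] F [-2.9  1.1 -0.6] M [-0.53  0.2   0.19] op 0.0298
foot dock [-0.1  0.9 22.9] tilt 0.361
[[0.0017,-0.0002,-0.0005],[0.0003,-0.0197,-0.0003],F],
[[0.0017,-0.0002,-0.0005],[0.0003,-0.0197,-0.0003],F],
[[0.0017,-0.0002,-0.0005],[0.0003,-0.0197,-0.0003],F],
-- [0.589 0.019 0.11 ] max turn/row 0.019740242558212138
```

Call:
{"fn": "play_rows", "kwargs": {"moves": [[[0.0017,0,-0.0005],[0,-0.02,0],0],[[0.0017,0,-0.0005],[0,-0.02,0],0],[[0.0017,0,-0.0005],[0,-0.02,0],0],[[0,0,0],[0,0,0],0]]}}

```text
time: 12.2
tcp_pos: [0.5894, 0.0196, 0.1099]
orientation: [0.43, 0.756, -0.243, 0.43]
force: [-2.5, -0.2, -0.6]
opening: 0.0295
```

```bash
python3 d.py "[(.001,.0235,.42,3)]"; python3 - <<'E'
from h import *
S=snap('scene');save(S['img'],'s10.png',(290,150,390,290),4)
E
```

```text
t 12.2 tcp [0.5894 0.0196 0.1099] q [ 0.43    0.7559 -0.2429  0.4296] F [-2.5 -0.2 -0.6] M [-0.49  0.28  0.1 ] op 0.0295
foot dock [ 0.6  1.1 23.8] tilt 0.422
[[-0.0001,-0.0003,0.0002],[0.0007,0.0008,-0.0001],F],
[[-0.0001,-0.0003,0.0002],[0.0007,0.0008,-0.0001],F],
[[-0.0001,-0.0003,0.0002],[0.0007,0.0008,-0.0001],F],
-- [0.589 0.019 0.11 ] max turn/row 0.0008052886858862259
```

View pics/s10.png

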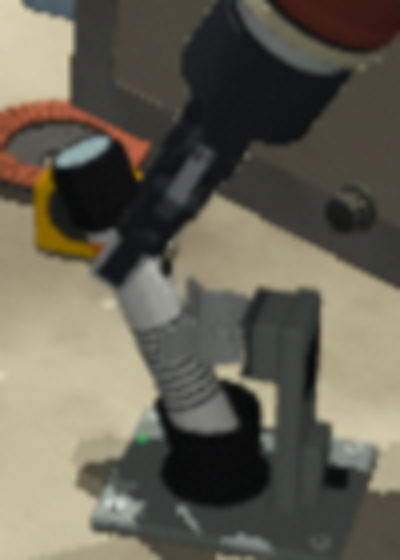

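Call:
{"fn": "play_rows", "kwargs": {"moves": [[[0,0,0],[0,0,0],0.36],[[0,0,0],[0,0,0],0.38],[[0,0,0],[0,0,0],0.41],[[0,0,0],[0,0,0],0.45],[[0,0,0],[0,0,0],0.6],[[0,0,0],[0,0,0],0.75],[[0,0,0],[0,0,0],0.75]], "grip_force": 20}}

```text
time: 12.95
tcp_pos: [0.5897, 0.0189, 0.1097]
orientation: [0.431, 0.756, -0.243, 0.429]
force: [0.7, 0.6, -0.7]
opening: 0.0643
```

```bash
python3 - <<'E'
from h import *
st();S=snap('scene');save(S['img'],'s11.png',(290,150,390,290),4)
E
```

```text
t 12.95 tcp [0.5897 0.0189 0.1097] q [ 0.4306  0.756  -0.243   0.4289] F [ 0.7  0.6 -0.7] M [-0.44 -0.31  0.03] op 0.0643
```

View pics/s11.png

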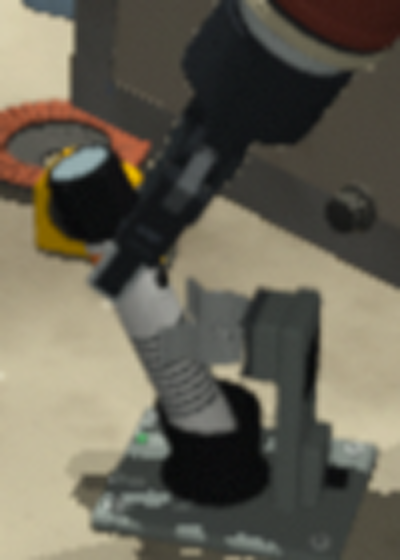

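```bash
cat > m.py <<'E'
from g2 import *
DOWN=lambda ang=0: frame(-Z,DY*np.cos(ang)-DX*np.sin(ang)) # ang CCW about world z
def P(x,y,z): return D0+DX*x+DY*y+Z*z
E
python3 - <<'E'
from m import *
p,R=cur();print(sensors.sense()['joint_positions'])
b=p-R.as_matrix()[:,0]*.10
print(dockc(p),dockc(b))
plan(p,R,[(b,R,3),(P(-.05,0,.30),DOWN(),5),(P(-.15,0,.28),DOWN(),3),(P(-.15,0,.16),DOWN(),4)])
E
```

```text
t 13.0 tcp [0.5896 0.0189 0.1096] q [ 0.4306  0.756  -0.243   0.4289] F [ 0.5 -0.2  0.7] M [-0.51 -0.28  0.04] op 0.0639
[-0.20359197  0.59998831  0.51668663  1.4918211  -0.63637474  1.57280072
  0.98061284]
[-70.7833092    1.47650917 109.6461534 ] [-19.38169271   1.2561531  195.42392014]
[[-0.0333,0.0000,0.0000],[0.0000,0.0000,0.0000],F],
[[-0.0333,0.0000,0.0000],[0.0000,0.0000,0.0000],F],
[[-0.0333,0.0000,0.0000],[0.0000,0.0000,0.0000],F],
-- [ 0.616 -0.025  0.195] max turn/row 0.0
[[-0.0148,-0.0002,-0.0160],[-0.0001,-0.1080,-0.0004],F],
[[-0.0164,-0.0002,-0.0143],[-0.0001,-0.1080,-0.0004],F],
[[-0.0179,-0.0002,-0.0125],[-0.0001,-0.1080,-0.0004],F],
[[-0.0191,-0.0002,-0.0105],[-0.0001,-0.1080,-0.0004],F],
[[-0.0201,-0.0002,-0.0083],[-0.0001,-0.1080,-0.0004],F],
-- [0.599 0.    0.3  ] max turn/row 0.10797229815433991
[[0.0067,0.0000,-0.0333],[0.0000,-0.0000,0.0000],F],
[[0.0067,0.0000,-0.0333],[0.0000,-0.0000,0.0000],F],
[[0.0067,0.0000,-0.0333],[0.0000,-0.0000,0.0000],F],
-- [0.548 0.086 0.28 ] max turn/row 1.1102230246251565e-16
[[0.0300,0.0000,0.0000],[0.0000,-0.0000,0.0000],F],
[[0.0300,0.0000,0.0000],[0.0000,-0.0000,0.0000],F],
[[0.0300,0.0000,0.0000],[0.0000,-0.0000,0.0000],F],
[[0.0300,0.0000,0.0000],[0.0000,-0.0000,0.0000],F],
-- [0.548 0.086 0.16 ] max turn/row 8.326672684688674e-17
```

Call:
{"fn": "play_rows", "kwargs": {"moves": [[[-0.03,0,0],[0,0,0],0.75],[[-0.035,0,0],[0,0,0],0.75],[[-0.035,0,0],[0,0,0],0.75],[[-0.015,0,-0.016],[0,-0.108,0],0.5],[[-0.016,0,-0.014],[0,-0.108,0],0],[[-0.018,0,-0.013],[0,-0.108,0],0],[[-0.019,0,-0.01],[0,-0.108,0],0],[[-0.02,0,-0.008],[0,-0.108,0],0],[[0.003,0,-0.033],[0,0,0],0],[[0.003,0,-0.033],[0,0,0],0]]}}

```text
time: 14.0
tcp_pos: [0.5659, 0.0586, 0.2947]
orientation: [0.351, 0.614, -0.348, 0.616]
force: [0.3, 0.6, -0.8]
opening: 0.0
```

Call:
{"fn": "play_rows", "kwargs": {"moves": [[[0.003,0,-0.036],[0,0,0],0],[[0,0,0],[0,0,0],0]]}}

```text
time: 14.2
tcp_pos: [0.5458, 0.0935, 0.2903]
orientation: [0.348, 0.616, -0.346, 0.615]
force: [-0.3, 0.6, 0.0]
opening: -0.0002
```

```bash
python3 - <<'E'
from m import *
p,R=cur();M=R.as_matrix();print(dockc(p),M.round(2).tolist())
S=snap('scene');T=snap('top')
save(S['img'],'s12.png',(250,80,400,300),2.7);save(T['img'],'t12.png',(250,160,390,270),5.5)
W=cloud(S);u,v=proj(S,p);q=W[int(v)-70:int(v)+20,int(u)-30:int(u)+30].reshape(-1,3);q=q[np.isfinite(q[:,0])]
L=(q-p)@M;m=(np.abs(L[:,1])<.03)&(np.abs(L[:,2])<.03)&(L[:,0]>-.12)&(L[:,0]<.02)
print(len(L[m]),np.sort(L[m][:,0])[-8:].round(4)); l=L[m&(L[:,0]>-.05)];print(np.percentile(l,[2,98],axis=0).round(4))
plan(p,R,[(P(-.15,0,dockc(p)[2]/1000),DOWN(),1)])
E
```

```text
t 14.2 tcp [0.5458 0.0935 0.2903] q [ 0.3484  0.6164 -0.3462  0.6154] F [-0.3  0.6  0. ] M [-0.04 -0.03 -0.01] op -0.0002
[-157.35240508    2.04323712  290.31197899] [[0.0, 0.86, 0.52], [0.0, 0.52, -0.86], [-1.0, 0.0, -0.0]]
576 [-0.0261 -0.026  -0.0259 -0.0257 -0.0252 -0.0251 -0.024  -0.0234]
[[-0.0497 -0.0151 -0.0107]
 [-0.0252  0.0068  0.0124]]
[[-0.0000,-0.0021,0.0073],[0.0064,-0.0027,-0.0020],F],
-- [0.548 0.086 0.29 ] max turn/row 0.0063674788677489874
```

View pics/s12.png

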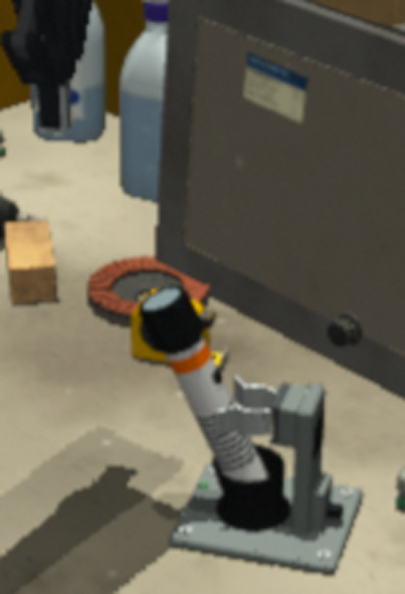

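View pics/t12.png

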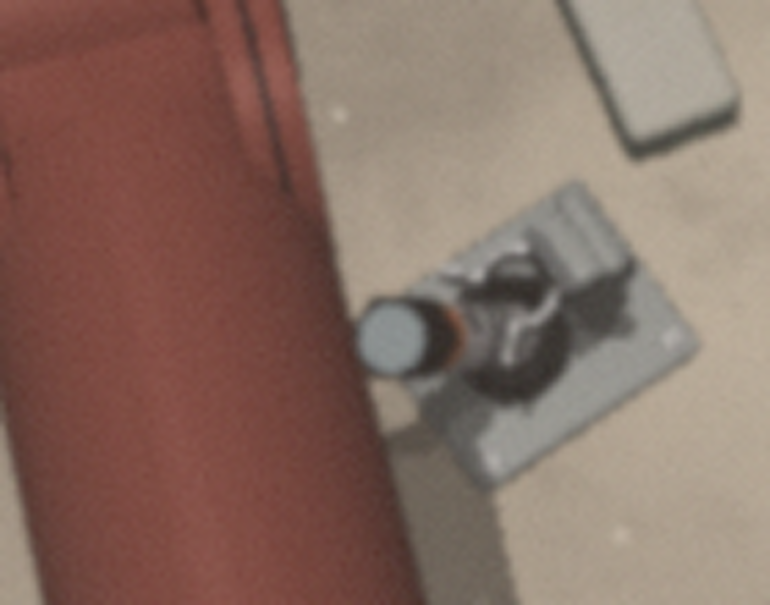

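```bash
python3 - <<'E'
from m import *
S=snap('scene');T=snap('top');X,e=tri(T,(320.9,221.5),S,(310,191.9));print(dockc(X),e)
p,R=cur();plan(p,R,[(P(-.15,0,.25),DOWN(),1),(P(-.15,0,.155),DOWN(),3)])
E
```

```text
[-72.49445956  -6.60060859 189.2984329 ] 0.0008718591475587134
t 14.4 tcp [0.5485 0.0869 0.2908] q [ 0.3506  0.6138 -0.3495  0.6149] F [-0.2  0.7 -0.2] M [-0.02  0.02  0.  ] op 0.0001
[[0.0408,-0.0011,0.0003],[-0.0025,0.0005,-0.0021],F],
-- [0.548 0.086 0.25 ] max turn/row 0.0024948061893705345
[[0.0317,0.0000,-0.0000],[-0.0000,0.0000,0.0000],F],
[[0.0317,0.0000,-0.0000],[-0.0000,0.0000,0.0000],F],
[[0.0317,0.0000,-0.0000],[-0.0000,0.0000,0.0000],F],
-- [0.548 0.086 0.155] max turn/row 1.850371707708594e-17
```

Call:
{"fn": "play_rows", "kwargs": {"moves": [[[0.04,-0.003,0],[-0.002,0,-0.002],0],[[0.04,-0.003,0],[0,0,0],0],[[0.04,0,0],[0,0,0],0],[[0.031,0,0],[0,0,0],0],[[0,0,0],[0,0,0],0]]}}

```text
time: 14.9
tcp_pos: [0.5407, 0.083, 0.1357]
orientation: [0.348, 0.616, -0.352, 0.613]
force: [-1.0, 0.1, 0.6]
opening: -0.0001
```

```bash
python3 - <<'E'
from m import *
p,R=cur();print(dockc(p));plan(p,R,[(P(-.105,-.005,.14),DOWN(),2)])
E
```

```text
t 14.9 tcp [0.5407 0.083  0.1357] q [ 0.3476  0.616  -0.3518  0.6131] F [-1.   0.1  0.6] M [ 0.03 -0.01  0.  ] op -0.0001
[-150.93151304   -7.74155082  135.72147106]
[[-0.0022,0.0014,0.0230],[-0.0007,-0.0003,0.0036],F],
[[-0.0022,0.0014,0.0230],[-0.0007,-0.0003,0.0036],F],
-- [0.567 0.045 0.14 ] max turn/row 0.003588826120592847
```

Call:
{"fn": "play_rows", "kwargs": {"moves": [[[-0.004,0.002,0.02],[0,0,0.006],0],[[0,0.001,0.018],[0,0,0],0],[[0,0,0.006],[0,0,0],0],[[0,0,0.006],[0,0,0],0],[[0,0,0.006],[0,0,0],0],[[0,0,0.006],[0,0,0],0]]}}

```text
time: 15.5
tcp_pos: [0.5774, 0.0341, 0.1439]
orientation: [0.351, 0.614, -0.347, 0.616]
force: [-1.5, 2.6, 2.1]
opening: -0.0002
```

```bash
cat > q.py <<'E'
from m import *
p,R=cur();print('tcp dock',dockc(p).round(1));s=sensors.sense();F=np.array(s['force']);print('F dock',(F@DX).round(1),(F@DY).round(1),F[2].round(1))
S=snap('scene');save(S['img'],'s_%d.png'%round(s['time']*100),(280,130,390,290),3.6);print(round(s['time']*100))
E
python3 q.py
```

```text
t 15.5 tcp [0.5774 0.0341 0.1439] q [ 0.3508  0.6143 -0.3466  0.616 ] F [-1.5  2.6  2.1] M [0.52 0.18 0.04] op -0.0002
tcp dock [-90.1  -1.2 143.9]
F dock -3.0 0.0 2.1
1550
```

View pics/s_1550.png

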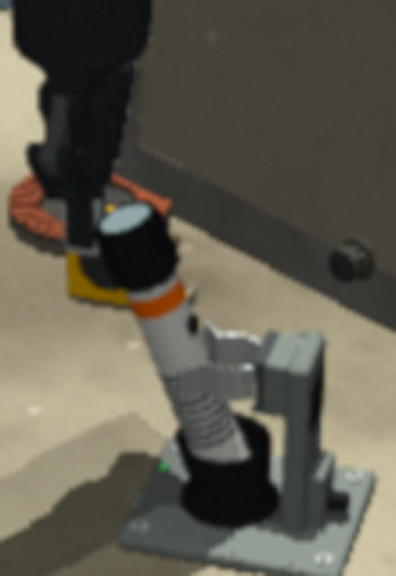

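Call:
{"fn": "play_rows", "kwargs": {"moves": [[[0,0,0.006],[0,0,0],0],[[0,0,0.006],[0,0,0],0],[[0,0,0.006],[0,0,0],0],[[0,0,0.005],[0,0,0],0],[[0,0,0.004],[0,0,0],0],[[0,0,0.004],[0,0,0],0]]}}

```text
time: 16.15
tcp_pos: [0.5933, 0.0063, 0.1435]
orientation: [0.351, 0.614, -0.347, 0.616]
force: [-0.3, 1.3, 1.6]
opening: -0.0004
```

```bash
python3 q.py
```

```text
t 16.15 tcp [0.5933 0.0063 0.1435] q [ 0.3508  0.6139 -0.3473  0.616 ] F [-0.3  1.3  1.6] M [ 0.35  0.12 -0.05] op -0.0004
tcp dock [-58.1  -1.7 143.5]
F dock -1.2 0.4 1.6
1615
```

Call:
{"fn": "play_rows", "kwargs": {"moves": [[[0,0,0.004],[0,0,0],0],[[0,0,0.004],[0,0,0],0],[[0,0,0.003],[0,0,0],0],[[0,0,0.003],[0,0,0],0],[[0,0,0.002],[0,0,0],0]]}}

```text
time: 16.7
tcp_pos: [0.6022, -0.0074, 0.1444]
orientation: [0.351, 0.613, -0.347, 0.616]
force: [-1.4, 0.9, 7.5]
opening: -0.0
```

```bash
python3 q.py
```

```text
t 16.7 tcp [ 0.6022 -0.0074  0.1444] q [ 0.3511  0.6134 -0.347   0.6165] F [-1.4  0.9  7.5] M [0.04 0.1  0.06] op -0.0
tcp dock [-41.7  -1.2 144.4]
F dock -1.4 -0.7 7.5
1670
```

Call:
{"fn": "play_rows", "kwargs": {"moves": [[[0,0,0.002],[0,0,0],0],[[0,0,0.002],[0,0,0],0],[[0,0,0.002],[0,0,0],0]]}}

```text
time: 17.05
tcp_pos: [0.6057, -0.0126, 0.145]
orientation: [0.351, 0.613, -0.347, 0.617]
force: [-0.7, 1.6, 11.2]
opening: 0.0002
```

```bash
python3 q.py
```

```text
t 17.05 tcp [ 0.6057 -0.0126  0.145 ] q [ 0.3513  0.6131 -0.3467  0.6168] F [-0.7  1.6 11.2] M [-0.03  0.08 -0.01] op 0.0002
tcp dock [-35.5  -0.8 145. ]
F dock -1.8 0.2 11.2
1705
```

View pics/s_1705.png

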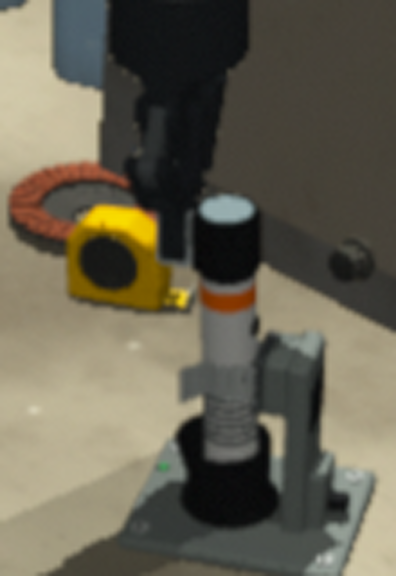

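The lamp now looks nearly upright in the clip region, but the tool carries 11 N upward, so a knuckle is probably bearing on the head edge. Raising a little before pushing on.

Call:
{"fn": "play_rows", "kwargs": {"moves": [[[-0.004,0,0],[0,0,0],0],[[-0.004,0,0],[0,0,0],0],[[0,0,0],[0,0,0],0]]}}

```text
time: 17.4
tcp_pos: [0.6046, -0.0123, 0.152]
orientation: [0.351, 0.614, -0.347, 0.616]
force: [0.5, 0.5, -0.8]
opening: -0.0001
```

```bash
python3 q.py;python3 - <<'E'
from m import *
T=snap('top');save(T['img'],'t13.png',(290,170,390,260),7)
E
```

```text
t 17.4 tcp [ 0.6046 -0.0123  0.152 ] q [ 0.3509  0.6138 -0.3472  0.6161] F [ 0.5  0.5 -0.8] M [-0.03 -0.05  0.01] op -0.0001
tcp dock [-36.3  -1.6 152. ]
F dock -0.2 0.7 -0.8
1740
```

View pics/t13.png

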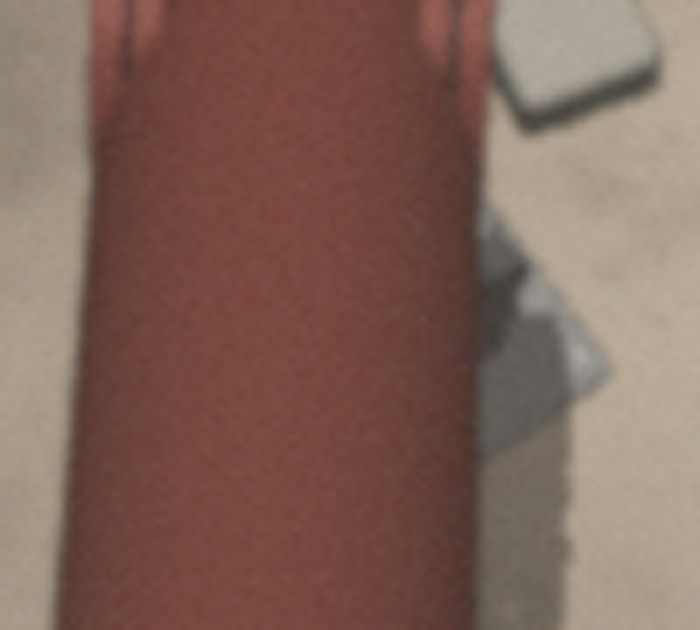

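Call:
{"fn": "play_rows", "kwargs": {"moves": [[[0,0,0.002],[0,0,0],0],[[0,0,0.002],[0,0,0],0],[[0,0,0.002],[0,0,0],0],[[0,0,0],[0,0,0],0]]}}

```text
time: 17.9
tcp_pos: [0.6076, -0.0178, 0.1515]
orientation: [0.351, 0.614, -0.347, 0.616]
force: [-0.9, -0.3, -0.1]
opening: 0.0002
```

```bash
python3 q.py
```

```text
t 17.9 tcp [ 0.6076 -0.0178  0.1515] q [ 0.3509  0.6138 -0.3475  0.6159] F [-0.9 -0.3 -0.1] M [-0.06  0.02 -0.01] op 0.0002
tcp dock [-30.1  -1.8 151.5]
F dock -0.2 -1.0 -0.1
1790
```

Call:
{"fn": "play_rows", "kwargs": {"moves": [[[0,0,0.002],[0,0,0],0],[[0,0,0.002],[0,0,0],0],[[0,0,0],[0,0,0],0]]}}

```text
time: 18.25
tcp_pos: [0.6092, -0.0194, 0.1516]
orientation: [0.351, 0.615, -0.347, 0.616]
force: [-2.7, 4.1, 3.6]
opening: 0.0002
```

```bash
python3 q.py
```

```text
t 18.25 tcp [ 0.6092 -0.0194  0.1516] q [ 0.3508  0.6148 -0.3465  0.6155] F [-2.7  4.1  3.6] M [ 0.8   0.73 -0.06] op 0.0002
tcp dock [-27.9  -1.3 151.6]
F dock -4.9 -0.2 3.6
1825
```

Call:
{"fn": "play_rows", "kwargs": {"moves": [[[0,0,0.002],[0,0,0],0],[[0,0,0.002],[0,0,0],0],[[0,0,0],[0,0,0],0]]}}

```text
time: 18.6
tcp_pos: [0.61, -0.0195, 0.1516]
orientation: [0.351, 0.617, -0.345, 0.614]
force: [-10.7, 13.9, 9.7]
opening: -0.0003
```

```bash
python3 q.py
```

```text
t 18.6 tcp [ 0.61   -0.0195  0.1516] q [ 0.3508  0.6168 -0.345   0.6144] F [-10.7  13.9   9.7] M [ 2.74  2.41 -0.13] op -0.0003
tcp dock [-27.4  -0.6 151.6]
F dock -17.4 -2.1 9.7
1860
```

View pics/s_1860.png

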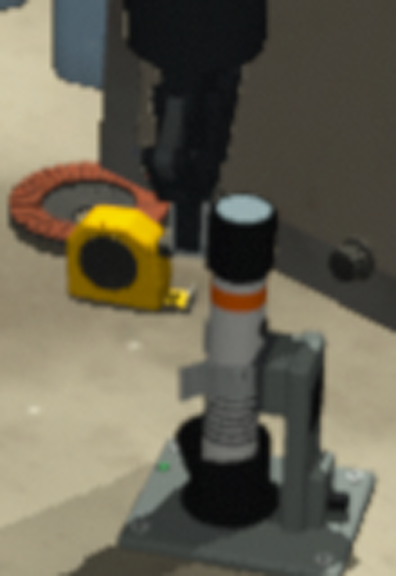

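Call:
{"fn": "play_rows", "kwargs": {"moves": [[[0,0,-0.005],[0,0,0],0],[[0,0,-0.015],[0,0,0],0],[[0,0,-0.03],[0,0,0],0],[[-0.03,0,-0.03],[0,0,0],0],[[-0.04,0,-0.03],[0,0,0],0],[[0,0,-0.02],[0,0,0],0]]}}

```text
time: 19.25
tcp_pos: [0.5458, 0.0897, 0.2265]
orientation: [0.352, 0.613, -0.345, 0.618]
force: [1.4, -0.5, 0.2]
opening: -0.0001
```

```bash
python3 - <<'E'
from m import *
p,R=cur();print(dockc(p))
S=snap('scene');T=snap('top')
save(S['img'],'s14.png',(290,150,390,290),4.2);save(T['img'],'t14.png',(300,170,390,260),6.6)
W=cloud(S)
for zz in (.200,.206,.210): print(zz,'axis top px',proj(T,P(0,0,zz)),proj(S,P(0,0,zz)))
# lens depth
for nm,s in(('S',S),('T',T)):
    W=cloud(s);u,v=proj(s,P(0,0,.206)).round().astype(int)
    q=W[v-2:v+3,u-2:u+3].reshape(-1,3);print(nm,dockc(np.nanmedian(q,axis=0)))
E
```

```text
t 19.25 tcp [0.5458 0.0897 0.2265] q [ 0.3525  0.6125 -0.3447  0.6178] F [ 1.4 -0.5  0.2] M [-0.05 -0.02  0.01] op -0.0001
[-1.54044091e+02  1.10197046e-01  2.26496711e+02]
0.2 axis top px [344.11785386 201.87378672] [345.67243116 190.70659024]
0.206 axis top px [344.17155281 201.12053268] [345.73725521 188.0701796 ]
0.21 axis top px [344.20762601 200.61450754] [345.78067659 186.30451594]
S [  1.85356615  -3.11955207 208.80256396]
T [ -0.97147035  -0.65085115 209.44469327]
```

View pics/s14.png

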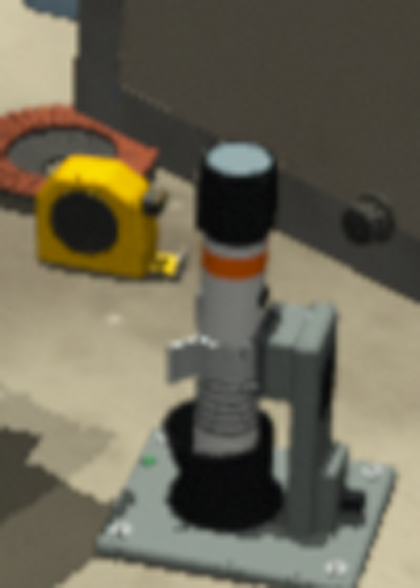

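View pics/t14.png

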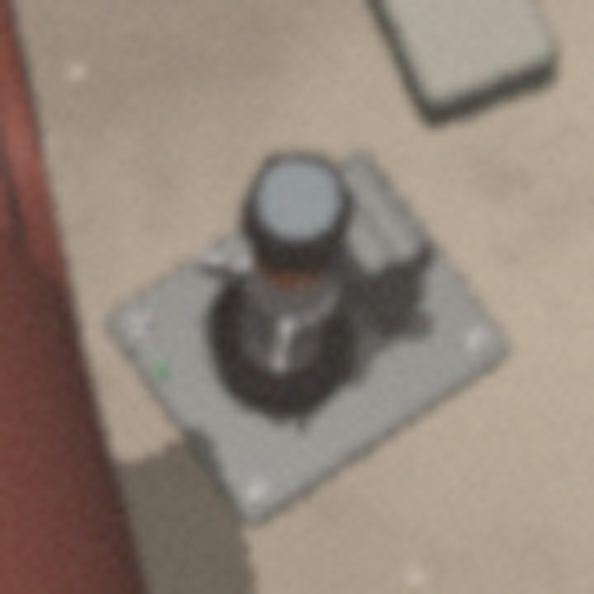

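```bash
python3 - <<'E'
from m import *
p,R=cur();print(np.round(sensors.sense()['joint_positions'],2))
A1=DOWN(-np.pi/6)
print((R.inv()*A1).as_rotvec(),(R.inv()*DOWN(np.pi/6)).as_rotvec())
plan(p,R,[(P(-.13,0,.30),DOWN(),2),(P(0,0,.29),A1,6)])
E
```

```text
t 19.35 tcp [0.5438 0.0909 0.2226] q [ 0.3503  0.6146 -0.3448  0.617 ] F [ 0.4  0.7 -0.2] M [-0.03  0.   -0.02] op 0.0
[-0.75  0.12  0.56  1.72 -0.07  1.32  0.36]
[ 0.52931554 -0.00305587 -0.00807979] [-0.51787559  0.00139274 -0.00852097]
[[-0.0387,0.0008,0.0130],[0.0029,-0.0004,-0.0042],F],
[[-0.0387,0.0006,0.0130],[0.0029,-0.0004,-0.0042],F],
-- [0.558 0.069 0.3  ] max turn/row 0.004247709269636118
[[0.0017,0.0000,0.0217],[0.0873,0.0000,-0.0000],F],
[[0.0017,0.0019,0.0216],[0.0873,0.0000,-0.0000],F],
[[0.0017,0.0038,0.0213],[0.0873,0.0000,-0.0000],F],
[[0.0017,0.0056,0.0209],[0.0873,0.0000,-0.0000],F],
[[0.0017,0.0074,0.0204],[0.0873,0.0000,-0.0000],F],
[[0.0017,0.0092,0.0196],[0.0873,0.0000,-0.0000],F],
-- [ 0.625 -0.043  0.29 ] max turn/row 0.08726646259971643
```

Call:
{"fn": "play_rows", "kwargs": {"moves": [[[-0.039,0.001,0.013],[0.003,0,-0.004],0.5],[[-0.039,0.001,0.013],[0.003,0,-0.004],1],[[0.002,0,0.022],[0.087,0,0],1],[[0.002,0.002,0.022],[0.087,0,0],1],[[0.002,0.004,0.021],[0.087,0,0],1],[[0.002,0.006,0.021],[0.087,0,0],1],[[0.002,0.007,0.02],[0.087,0,0],1],[[0,0.009,0.02],[0.087,0,0],1],[[0,0,0],[0,0,0],1],[[0,0,0],[0,0,0],1]]}}

```text
time: 20.35
tcp_pos: [0.6255, -0.0473, 0.2888]
orientation: [0.496, 0.503, -0.499, 0.502]
force: [0.4, -0.1, 0.0]
opening: 0.0852
```

```bash
python3 - <<'E'
from m import *
p,R=cur();print(dockc(p))
A1=DOWN(-np.pi/6)
plan(p,R,[(P(0,0,.28),A1,1),(P(0,0,.161),A1,6)])
E
```

```text
t 20.35 tcp [ 0.6255 -0.0473  0.2888] q [ 0.4963  0.5028 -0.4987  0.5022] F [ 0.4 -0.1  0. ] M [ 0.01  0.02 -0.04] op 0.0852
[  4.4099757   -1.58187267 288.83881741]
[[0.0088,-0.0008,-0.0046],[-0.0039,0.0019,0.0030],F],
-- [ 0.625 -0.043  0.28 ] max turn/row 0.003880140141540823
[[0.0198,0.0000,0.0000],[0.0000,0.0000,0.0000],F],
[[0.0198,0.0000,0.0000],[0.0000,0.0000,0.0000],F],
[[0.0198,0.0000,0.0000],[0.0000,0.0000,0.0000],F],
[[0.0198,0.0000,0.0000],[0.0000,0.0000,0.0000],F],
[[0.0198,0.0000,0.0000],[0.0000,0.0000,0.0000],F],
[[0.0198,0.0000,0.0000],[0.0000,0.0000,0.0000],F],
-- [ 0.625 -0.043  0.161] max turn/row 0.0
```

Call:
{"fn": "play_rows", "kwargs": {"moves": [[[0.009,-0.001,-0.005],[-0.004,0.002,0.003],1],[[0.02,0,0],[0,0,0],1],[[0.02,0,0],[0,0,0],1],[[0.02,0,0],[0,0,0],1],[[0.02,0,0],[0,0,0],1],[[0,0,0],[0,0,0],1],[[0,0,0],[0,0,0],1]]}}

```text
time: 21.05
tcp_pos: [0.6245, -0.0404, 0.2007]
orientation: [0.496, 0.504, -0.495, 0.504]
force: [-0.1, 0.1, -0.6]
opening: 0.0856
```

```bash
python3 q.py
```

```text
t 21.05 tcp [ 0.6245 -0.0404  0.2007] q [ 0.4964  0.5042 -0.4954  0.5039] F [-0.1  0.1 -0.6] M [ 0.02  0.   -0.01] op 0.0856
tcp dock [ -2.    1.1 200.7]
F dock -0.1 -0.0 -0.6
2105
```

```bash
ls pics | tail -3; python3 - <<'E'
import cv2
E
true
```

```text
tip_top_560.png
tip_top_620.png
top0.png
```

View pics/s_2105.png

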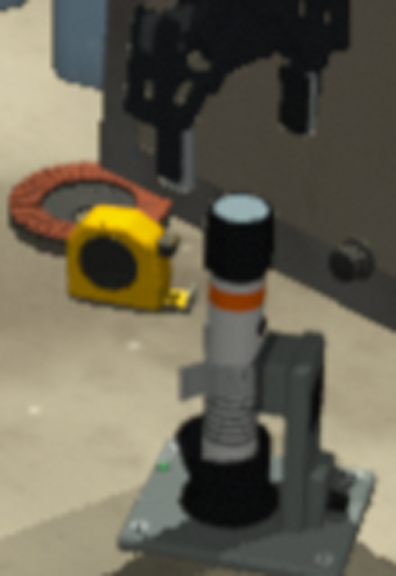

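Call:
{"fn": "play_rows", "kwargs": {"moves": [[[0.015,0,0.002],[0,0,0],1],[[0.015,0,0],[0,0,0],1],[[0.01,0,0],[0,0,0],0.7],[[0,0,0],[0,0,0],0.55],[[0,0,0],[0,0,0],0.45],[[0,0,0],[0,0,0],0.3],[[0,0,0],[0,0,0],0],[[0,0,0],[0,0,0],0]], "grip_force": 50}}

```text
time: 21.9
tcp_pos: [0.6246, -0.0436, 0.1609]
orientation: [0.497, 0.504, -0.496, 0.503]
force: [-4.9, 0.1, 4.1]
opening: 0.0355
```

```bash
python3 q.py
```

```text
t 21.9 tcp [ 0.6246 -0.0436  0.1609] q [ 0.4968  0.5036 -0.496   0.5035] F [-4.9  0.1  4.1] M [-0.19  1.39 -0.06] op 0.0355
tcp dock [  0.7  -0.5 160.9]
F dock -2.6 -4.2 4.1
2190
```

Call:
{"fn": "play_rows", "kwargs": {"moves": [[[0.001,0,0],[0,0,0],0],[[0,0,0],[-0.03,0,0],0],[[0,0,0],[-0.03,0,0],0],[[0,0,0],[-0.03,0,0],0],[[0,0,0],[-0.03,0,0],0]]}}

```text
time: 22.45
tcp_pos: [0.625, -0.0436, 0.1606]
orientation: [0.466, 0.532, -0.464, 0.533]
force: [-6.2, 0.1, 9.0]
opening: 0.0352
```

Call:
{"fn": "play_rows", "kwargs": {"moves": [[[0.0005,0,0],[-0.03,0,0],0],[[0.0005,0,0],[-0.03,0,0],0],[[0,0,0],[-0.03,0,0],0],[[0,0,0],[-0.03,0,0],0]]}}

```text
time: 22.85
tcp_pos: [0.6245, -0.0434, 0.1588]
orientation: [0.433, 0.56, -0.432, 0.56]
force: [-3.9, 0.8, -0.8]
opening: 0.0355
```

```bash
python3 q.py
```

```text
t 22.85 tcp [ 0.6245 -0.0434  0.1588] q [ 0.4327  0.5597 -0.4317  0.5596] F [-3.9  0.8 -0.8] M [-0.17  1.08  0.05] op 0.0355
tcp dock [  0.6  -0.4 158.8]
F dock -2.7 -2.9 -0.8
2285
```

The vertical force fell from 9 to about 0 N and the tool sank after about 0.2 rad, so the slot is dropping over the blade. I'll follow it down gently without turning.

Call:
{"fn": "play_rows", "kwargs": {"moves": [[[0.001,0,0],[0,0,0],0],[[0.001,0,0],[0,0,0],0],[[0.001,0,0],[0,0,0],0],[[0,0,0],[0,0,0],0]]}}

```text
time: 23.3
tcp_pos: [0.6246, -0.0433, 0.1555]
orientation: [0.433, 0.559, -0.432, 0.559]
force: [-7.1, -0.1, 3.1]
opening: 0.0355
```

```bash
python3 q.py
```

```text
t 23.3 tcp [ 0.6246 -0.0433  0.1555] q [ 0.433   0.5594 -0.4322  0.5592] F [-7.1 -0.1  3.1] M [-0.09  1.6   0.  ] op 0.0355
tcp dock [  0.5  -0.3 155.5]
F dock -3.6 -6.1 3.1
2330
```

Call:
{"fn": "play_rows", "kwargs": {"moves": [[[0.001,0,0],[0,0,0],0],[[0.001,0,0],[0,0,0],0],[[0,0,0],[0,0,0],0]]}}

```text
time: 23.65
tcp_pos: [0.625, -0.0433, 0.1553]
orientation: [0.433, 0.559, -0.432, 0.559]
force: [-10.4, 1.2, 15.7]
opening: 0.0354
```

```bash
python3 q.py
```

```text
t 23.65 tcp [ 0.625  -0.0433  0.1553] q [ 0.4335  0.5592 -0.4318  0.5594] F [-10.4   1.2  15.7] M [-0.05  2.93  0.  ] op 0.0354
tcp dock [  0.7  -0.  155.3]
F dock -6.4 -8.3 15.7
2365
```

Solid bottom at 155.3, about 5.5–6 mm lower than before. Unload, release, retract and check.

Call:
{"fn": "play_rows", "kwargs": {"moves": [[[-0.002,0,0],[0,0,0],0],[[0,0,0],[0,0,0],0.45],[[0,0,0],[0,0,0],0.7],[[0,0,0],[0,0,0],1],[[0,0,0],[0,0,0],1],[[-0.02,0,0],[0,0,0],1],[[-0.04,0,0],[0,0,0],1],[[-0.04,0,0],[0,0,0],1],[[-0.03,0,0],[0,0,0],1]]}}

```text
time: 24.6
tcp_pos: [0.6253, -0.0438, 0.2883]
orientation: [0.434, 0.559, -0.432, 0.56]
force: [-0.0, -0.5, 0.1]
opening: 0.0853
```

```bash
python3 - <<'E'
from m import *
p,R=cur();print(dockc(p))
plan(p,R,[(P(-.15,.03,.30),R,4)])
E
```

```text
t 24.6 tcp [ 0.6253 -0.0438  0.2883] q [ 0.4337  0.5585 -0.4315  0.5602] F [-0.  -0.5  0.1] M [ 0.04 -0.05  0.01] op 0.0853
[1.26736106e+00 6.72095062e-02 2.88273263e+02]
[[-0.0029,-0.0034,-0.0384],[0.0000,0.0000,0.0000],F],
[[-0.0029,-0.0034,-0.0384],[0.0000,0.0000,0.0000],F],
[[-0.0029,-0.0034,-0.0384],[0.0000,0.0000,0.0000],F],
[[-0.0029,-0.0034,-0.0384],[0.0000,0.0000,0.0000],F],
-- [0.574 0.102 0.3  ] max turn/row 0.0
```

Call:
{"fn": "play_rows", "kwargs": {"moves": [[[-0.003,-0.003,-0.038],[0,0,0],1],[[-0.003,-0.003,-0.038],[0,0,0],1],[[-0.003,-0.003,-0.038],[0,0,0],1],[[-0.003,-0.003,-0.038],[0,0,0],1],[[0,0,0],[0,0,0],1],[[0,0,0],[0,0,0],1]]}}

```text
time: 25.2
tcp_pos: [0.5749, 0.1016, 0.2978]
orientation: [0.433, 0.56, -0.431, 0.56]
force: [0.9, -0.6, 0.7]
opening: 0.0856
```

```bash
python3 - <<'E'
from m import *
p,R=cur();print(dockc(p))
S=snap('scene');T=snap('top')
save(S['img'],'s15.png',(290,150,390,290),4.2);save(T['img'],'t15.png',(300,170,390,260),6.6);save(S['img'],'s15full.png')
print('axis px',proj(T,P(0,0,.204)),proj(S,P(0,0,.204)))
for nm,s in(('S',S),('T',T)):
    W=cloud(s);u,v=proj(s,P(0,0,.204)).round().astype(int)
    q=W[v-2:v+3,u-2:u+3].reshape(-1,3);print(nm,dockc(np.nanmedian(q,axis=0)))
E
```

```text
t 25.2 tcp [0.5749 0.1016 0.2978] q [ 0.4326  0.5596 -0.4312  0.5601] F [ 0.9 -0.6  0.7] M [-0.02  0.06 -0.02] op 0.0856
[-149.40954509   31.14219539  297.7894373 ]
axis px [344.15359863 201.37238499] [345.71560625 188.9505899 ]
S [  0.6800989    1.95689015 202.83710222]
T [1.86182249e-01 1.01336657e+00 2.04373309e+02]
```

View pics/s15.png

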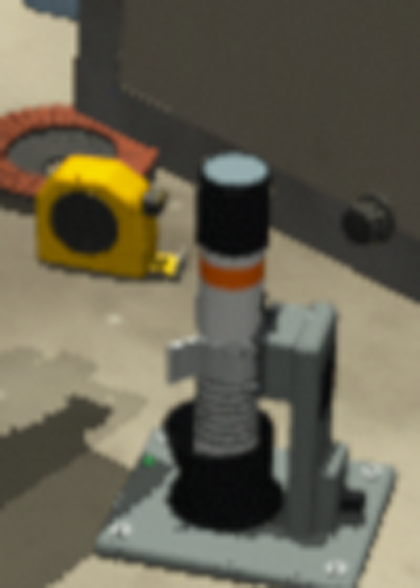

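View pics/t15.png

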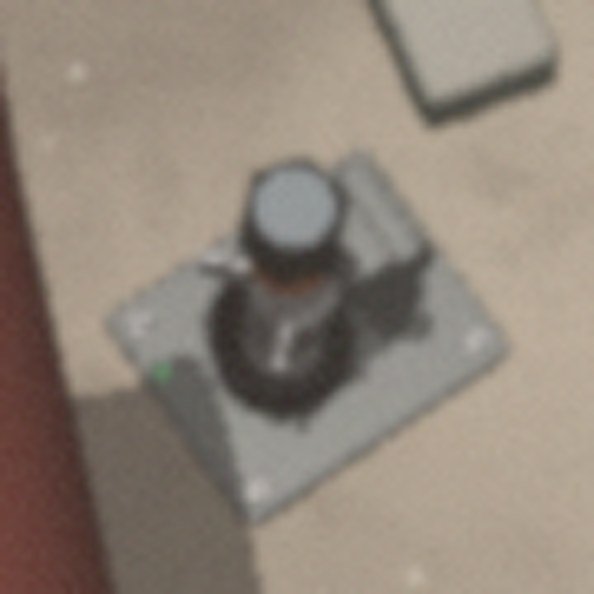

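View pics/s15full.png

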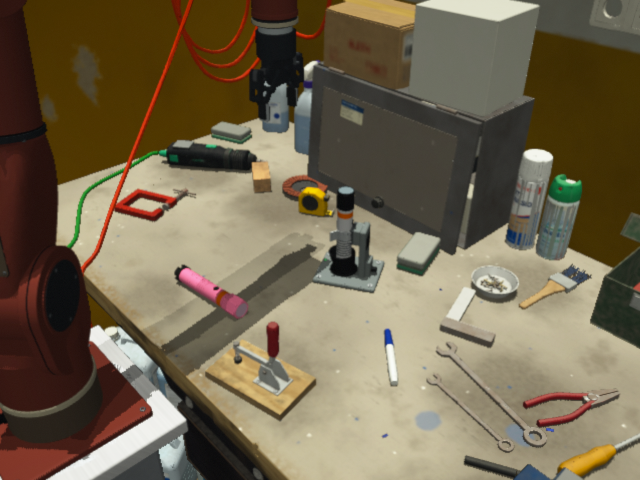

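The lens is now at z 203–204 mm (home is 204), within about 1–2 mm of the cup axis. The charge LED at crop (163,372) is green. The tape measure, square and pen are at their original pixels. Handing in.

```bash
python3 -c "
from bench import env
print(env.close_job())"
```

```text
the job is handed in; nothing more can be done
None
```

The lamp is back on charge: snapped upright in the clip with its foot fully home. I handed the job in at about 25 s; no verdict was reported.

**What I did:**
- I gripped the metal lamp's barrel from above with the gripper tilted and stood it foot down in the cup, leaning out of the open front. I then let go; it stood there untouched for about 2 s.
- I pushed the head back until the force rose steeply to 17 N against the rubber stop.
- I took the head on its flats and turned it about 0.2 rad under up to 9 N. The slot dropped over the blade, and I eased the lamp down to a firm stop at 16 N, then released and withdrew.

**Last checks:**
- **Seating:** the lens height fell from about 209 mm to 203–204 mm; fully home is 204 mm.
- **Upright:** the head is within about 2 mm of the cup axis.
- **Other items:** the tape measure, try square and marker pen look unmoved in the final image. I judged that by eye and did not measure it.
- **Robot:** it stands clear, about 150 mm away, with no force on the tool.

**What disagreed or went wrong:**
- **Fingertip offset:** the cameras showed the fingertips about 25 mm behind the reported TCP. I worked from the measured value.
- **Rim contact:** on the first way into the cup the foot touched the front rim at about 7 N. I lifted it, shifted it and went in again.
- **Bearing on the head:** during the push the tool briefly carried 11 N upward, probably from bearing on the head. I raised it and carried on.

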